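# Sort the sample containers and close up the vial tote

### The job

Tidy the containers left from the measuring run: stand the two small vials upright in the tote that is screwed down on the steel strap, stand the squat jar in the shallow square tray, and lay the long tube in the V supports of the cradle. With both vials inside, put the loose tote squarely on top of the screwed-down one, turned so that the two stack (its card end over the other's end without a card) and do not nest. Leave the wash bottle and the beaker where they stand.

Things in the scene. Friction and masses are not known exactly. Their poses are not given: they have to be found in the camera images.
- vial_1: Small whitish capped vial standing upright, 22 mm diameter, 54 mm tall, 20 to 30 g. Origin: centre of its underside, z up. Best gripped near the top. Same as vial_2.
- vial_2: Small whitish capped vial standing upright, 22 mm diameter, 54 mm tall, 20 to 30 g. Origin: centre of its underside, z up. Best gripped near the top. Same as vial_1.
- jar: Squat whitish jar with a screw lid, standing upright, 48 mm diameter, 48 mm tall, about 90 g. Origin: centre of its underside, z up.
- tube: Long whitish tube with an orange cap lying on the bench, 29 mm diameter (cap too), 115 mm long along its x axis, about 45 g. Cap at the +x end (x = 38 to 57 mm), conical tip at the -x end (from x = -42 mm). Origin: its middle, on its long axis (14.5 mm above the bench at the start); x is the long axis.
- tote_held: Grey open tote like tote_loose, fixed on a steel strap (180x40x4, along x, ends stick out). Origin: centre, on the bench. Rim 76 high, inner floor 7; floor clear to |x|<40, |y|<37, wider above. Inside, ledges 69 high: ONE mid (|y|<12) at the -x end (white card outside the rim), TWO in the corners (|y|>20) at +x; they reach in to |x|=48. Both vials fit at x=0, y=+-19.
- tote_loose: Loose empty grey tote, 160 g, mm: 150(x) x 112(y) x 72 high at the rim, foot 120x81, ledges as tote_held, card at -x. Origin: centre of underside. Lift by the rim (8 thick, faces vertical, 54 to 72 high) amid a long side, y=+-52. With its x axis reversed to tote_held's it stands on the ledges, 69 above that origin, 7 mm play each way; x axes alike, it sinks in onto the vials.
- jar_tray: Shallow square white tray fixed to the bench, 110 x 110 x 18 mm outside, walls and floor about 4 to 5 mm. Origin: centre of its underside; x, y along its sides.
- tube_cradle: White tube cradle, fixed: base 100(x) x 76(y) x 6 mm, two 90-degree V supports at x=+-26 mm, 6 mm thick, 32 mm high, 48 mm wide at the top. The tube lies along its x axis, either way round, axis then 28.5 mm above the bench; the 46 mm gap between the Vs is free for fingers. Origin: centre of its underside, x along the tube.
- wash_bottle: Whitish wash bottle with a bent spout, 64 mm diameter, 196 mm tall, standing at the back left. A bystander. Origin: centre of its underside.
- beaker: Glass beaker, 68 mm diameter, 85 mm tall, standing at the back right. A bystander. Origin: centre of its underside.
Things that resemble listed ones, but are neither listed nor needed, are in the scene too. What is shaped like the tote_loose but pink is not meant.

How it is judged:
By the outcome, as a careful person would: the job done as asked, in the order asked, and still so for the second after the job is handed in, with the robot touching nothing.
It also fails if it takes over 125 s, if anything falls off the work surface, if the arm or the gripper's body presses on something with over 40 N, if the wrist force passes 120 N, or if a joint passes its speed limit or range.

### The arm

A 7-joint arm with a two-finger parallel gripper is mounted at the origin on the work surface. World frame = base frame: x ahead of the robot, y to its left, z up, the work surface at z = 0. Lengths are in m, angles in rad, forces in N, time in s.
With the tool pointing down it reaches from about 0.425 to 0.875 m from the base axis. Payload 4.7 kg.
Tool frame: the origin (TCP) lies at the very end of the fingers, on their centre line; the grasp point (between the pads) lies 19 mm behind it (tcp_to_grasp is the distance from the TCP to the grasp point, in m); z points along the fingers, y is the line along which they close (so a half turn about z gives the same grasp; the last joint's range is limited). The gripper opens to 85 mm and grips with 20 to 120 N. Pads are 22 mm wide; open, the fingers measure 114 mm over their backs; the gripper's body (76 mm by 85 mm) begins 54 mm behind the grasp point. The pads swing forward as they close: fully open they stand 13 mm farther back than shut.
Start: joints at [-1.198, 0.321, -0.07, 1.45, 0.023, 1.371, -0.057], TCP at [0.228, 0.609, 0.231] pointing down, gripper open.
Joint ranges: [-2.86, 2.86], [-0.3, 2.09], [-1.38, 1.24], [0.06, 2.45], [-1.56, 4.7], [0.09, 2.05], [-2.69, 2.69]. Speed limits (rad/s): [2.57, 2.57, 3.14, 3.14, 3.14, 3.14, 3.14].

### API

Orientations are given as a 3x3 rotation matrix whose columns are the frame's x, y, z axes.
In Python, from station import * gives the robot as it stands. The module is installed in compiled form; this text tells all that it offers.
- The arm moves only by the tool servo_tool, never from a script. Its argument "commands" is a list of rows, each a list of 3 entries, a list of its own where there are three numbers: the closure, from -1 (fully open) to 1 (shut), then the shift along the tool's x, y, z as a fraction of full scale, then the turn, a rotation vector about the tool's x, y, z as a fraction of full scale. A call has 1 to 5 rows; each row shifts and turns the commanded pose from where the row before left it, along the tool's axes as they then stand; what a row does not reach is not made up. Full scale, the value 1, is 0.04 m for a shift and pi/2 rad for a turn. A row lasts 1/8 s, in which the tool goes at most 62.5 mm and 10.7 degrees, less where a joint would pass 70% of its speed; a pose out of reach is approached as far as the arm can. A call with a number of a shift or a turn outside -1 to 1 is refused whole. A call with a gripper value outside its range is refused whole. The fingers move at their own pace and stop on an object; "newtons" is the grip in N (left out, the last holds). Time passes only in rows, so rows that do not move let the fingers close. It gives the time, the measured TCP pose, the force, the opening and the grip force at its end, in the units of the state.
- observe(): the state, without advancing time (a new reading comes with each control period).
- grab_frame(name): name is "scene" or "side" or "wrist"; returns a dict with "color" (480x640x3 uint8, red, green, blue), "z_map" (480x640 float32, m along the optical axis (not along the pixel's ray), 0 where there is no reading), "mtx" (3x3 intrinsics, pixels), "D" ([k1, k2, p1, p2, k3] as OpenCV has them; the pictures are not rectified), "R" (3x3) and "t" (3): a world point X has camera coordinates R X + t; the wrist camera has in their place "mount" (4x4, takes a point from camera to tool coordinates, whose origin is the TCP and whose axes are the flange's). Camera axes: x right, y down, z forward; pixel columns grow to the right and rows downward; lengths in m; the calibration is good to about 2 mm. A picture is of the moment at which its call begins: read the wrist's pose just before it.
- finish_job(): hands the job in; it is judged then, once.
The state is a dict: "clock": time; "joints": joint angles; "joint_velocities": joint speeds; "effort": joint torques, N m; "eef_pos": TCP position; "ee_rot": TCP orientation; "contact_force": force on the tool from outside, world axes, zero at the start; "torque": the same for the moment, N m; "gripper_width": finger opening in m; "grip_force": force on a finger pad.
Only numpy, scipy, OpenCV 4.12 (cv2) and the standard library are available. Lean on these libraries where they do the work, as an engineer would, in place of code of your own. Each camera call takes 0.05 s, during which the arm holds its last target. There are 200 camera calls.

## Working session

There is one attempt and no reset: what is moved stays moved. The work goes in short steps, Python scripts to look and compute and a tool call to move; the robot and the scene stay as the last step left them, time stands still between calls to the robot, and variables do not carry over. Pictures are saved under pics/ and viewed, at most 14 in all, crops included, and the job is handed in when it is done.

Besides the shell and the picture viewer there is one more tool, called after "Call:" by a JSON object that holds its "name" and its "arguments". servo_tool: Moves the arm, as the interface text tells. Its arguments: {"type":"object","properties":{"commands":{"type":"array","items":{"type":"array"}},"newtons":{"type":"number"}},"required":["commands"]}

```bash
mkdir -p pics; python3 - <<'E'
from station import *
import cv2,numpy as np
s=observe(); print({k:np.round(v,3).tolist() for k,v in s.items()})
for n in ("scene","side"):
    f=grab_frame(n); cv2.imwrite(f"pics/{n}0.png",f["color"][:,:,::-1]); np.savez(f"{n}0.npz",**f)
    print(n,np.round(f["mtx"],1).tolist(),np.round(f["D"],3).tolist(),np.round(-f["R"].T@f["t"],3), np.round(f["R"][2],2),(f["z_map"]>0).mean())
E
```

```text
{'clock': 0.0, 'joints': [-1.198, 0.322, -0.07, 1.452, 0.023, 1.371, -0.057], 'joint_velocities': [0.0, -0.0, 0.002, -0.001, -0.0, 0.0, 0.001], 'effort': [-0.001, -49.357, -0.382, -31.434, 0.013, 0.011, 0.0], 'eef_pos': [0.228, 0.608, 0.23], 'ee_rot': [[-0.936, 0.351, -0.001], [0.351, 0.936, -0.002], [-0.0, -0.002, -1.0]], 'contact_force': [-0.113, -0.483, -0.623], 'torque': [0.016, -0.01, 0.024], 'grip_force': 0.0, 'gripper_width': 0.085}
scene [[520.5, 0.0, 316.2], [0.0, 520.5, 236.1], [0.0, 0.0, 1.0]] [-0.002, 0.0, 0.0, 0.0, 0.0] [ 1.285 -0.273  1.343] [-0.52  0.23 -0.82] 0.9959505208333334
side [[479.5, 0.0, 324.1], [0.0, 479.5, 233.0], [0.0, 0.0, 1.0]] [-0.093, 0.0, 0.0, 0.0, 0.0] [ 0.059 -0.861  0.692] [ 0.32  0.79 -0.53] 0.9960970052083333
```

View pics/scene0.png

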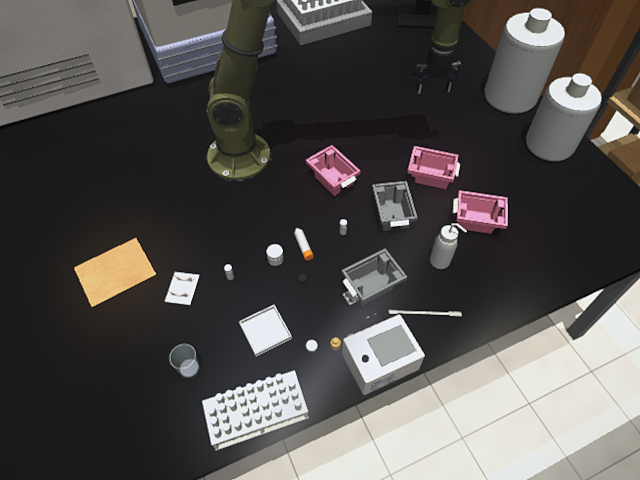

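View pics/side0.png

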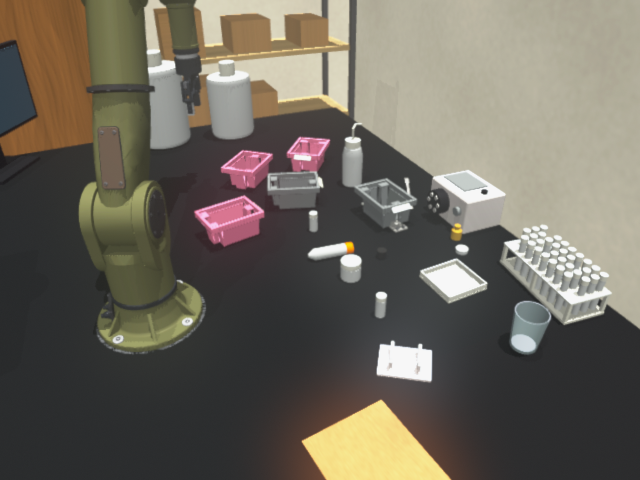

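The scene view shows the following:
- Vials at (343,227) and (229,271), jar at (275,255), tube at (303,244) with its orange cap at (307,254).
- Loose tote at (394,205) with its card at (400,223). Held tote at (373,277) with its card and strap end at (350,294).
- Tray at (265,330), cradle at (182,288), bottle at (443,247), beaker at (184,360).

The side view shows the same things, with vials at (313,221) and (380,305).

```bash
cat > h.py <<'E'
import numpy as np, cv2
def rays(f,px):
    u=cv2.undistortPoints(np.float64(px).reshape(-1,1,2),f["mtx"],f["D"])[:,0]
    return np.c_[u,np.ones(len(u))]
def plane(f,px,z):
    d=rays(f,px)@f["R"]; c=-f["R"].T@f["t"]; return c+d*((z-c[2])/d[:,2])[:,None]
def tri(fa,pa,fb,pb):
    A=[];b=[]
    for f,p in((fa,pa),(fb,pb)):
        d=(rays(f,[p])@f["R"])[0]; d/=np.linalg.norm(d); P=np.eye(3)-np.outer(d,d); A.append(P); b.append(P@(-f["R"].T@f["t"]))
    X,r,_,_=np.linalg.lstsq(np.vstack(A),np.hstack(b),rcond=None); return X,np.sqrt(r)
def cloud(f):
    v,u=np.mgrid[:480,:640]; d=rays(f,np.c_[u.ravel(),v.ravel()])
    P=((d*f["z_map"].reshape(-1,1))-f["t"])@f["R"]; P[f["z_map"].ravel()==0]=np.nan
    return P.reshape(480,640,3)
def proj(f,X):
    return cv2.projectPoints(np.float64(X).reshape(-1,1,3),cv2.Rodrigues(f["R"])[0],f["t"],f["mtx"],f["D"])[0][:,0]
E
cat > m.py <<'E'
from h import *
F={n:dict(np.load(n+"0.npz")) for n in("scene","side")}
C={n:cloud(f) for n,f in F.items()}
seeds={"vial_a":(343,227),"vial_b":(229,271),"jar":(275,255),"tube":(303,244),"tl":(394,205),"th":(373,277),"tray":(265,330),"cradle":(182,288),"bottle":(443,247),"beaker":(184,360)}
rad={"vial_a":.03,"vial_b":.03,"jar":.04,"tube":.075,"tl":.11,"th":.115,"tray":.085,"cradle":.08,"bottle":.07,"beaker":.06}
for n,s in seeds.items():
    x0=C["scene"][s[1],s[0]]; print("==",n,x0.round(3))
    for c in C:
        P=C[c].reshape(-1,3); col=F[c]["color"].reshape(-1,3)
        m=(np.hypot(*(P[:,:2]-x0[:2]).T)<rad[n])&(P[:,2]>.006)
        Q=P[m]; 
        if len(Q)<5: print(c,"few");continue
        zt=np.percentile(Q[:,2],97); T=Q[Q[:,2]>zt-.005]
        r=cv2.minAreaRect(np.float32(T[:,:2]*1000)); ce,ra=cv2.minEnclosingCircle(np.float32(T[:,:2]*1000))
        print(c,len(Q),"ztop",zt.round(4),"rect",np.round(r[0],1),np.round(r[1],1),round(r[2],1),"circ",np.round(ce,1),round(ra,1))
for c in C:
    P=C[c]; m=(abs(P[...,0]-.5)<.4)&(abs(P[...,1])<.4)&(abs(P[...,2])<.006); print(c,"bench z",np.nanmedian(P[m][:,2]),np.nanstd(P[m][:,2]))
E
python3 m.py
```

```text
== vial_a [0.457 0.184 0.04 ]
scene 94 ztop 0.0583 rect [451.9 186.1] [13.7 19.9] 15.5 circ [450.8 186.1] 10.6
side 145 ztop 0.0557 rect [449.4 185.6] [22.7 24.1] 13.7 circ [450.  185.7] 14.7
== vial_b [ 0.462 -0.188  0.044]
scene 97 ztop 0.0562 rect [ 456.7 -187.9] [17.7 19.4] 73.0 circ [ 455.8 -188.8] 10.8
side 231 ztop 0.0568 rect [ 455.6 -190.9] [23.6 16.7] 62.7 circ [ 453.7 -190.1] 12.3
== jar [ 0.469 -0.047  0.048]
scene 280 ztop 0.0517 rect [456.4 -43.1] [44.5 45.9] 67.6 circ [457.4 -42.1] 24.4
side 475 ztop 0.0507 rect [453.6 -46.1] [45.4 46.5] 1.1 circ [454.6 -45.7] 24.5
== tube [0.455 0.049 0.027]
scene 328 ztop 0.0451 rect [453.9 -22.1] [25.4  5. ] 5.1 circ [454.  -23.2] 12.8
side 492 ztop 0.0309 rect [456.7  34.5] [ 83.9 103. ] 33.4 circ [446.2  29.3] 56.1
== tl [0.424 0.387 0.003]
scene 1139 ztop 0.0749 rect [423.7 380. ] [137.  210.2] 58.0 circ [425.2 389. ] 108.9
side 1505 ztop 0.0732 rect [421.8 377.5] [140.9 212.6] 59.7 circ [426.4 388.7] 109.2
== th [0.634 0.197 0.001]
scene 1830 ztop 0.0783 rect [662.6 177. ] [113.6 154.9] 4.9 circ [663.3 179.7] 88.6
side 1806 ztop
[... 290 characters left out ...]
 -0.331  0.005]
scene 359 ztop 0.0305 rect [ 435.7 -329.5] [54.4 59. ] 58.1 circ [ 434.8 -328.9] 38.7
side 1317 ztop 0.0288 rect [ 433.9 -332.8] [53.3 58.5] 56.7 circ [ 433.4 -333.4] 38.7
== bottle [0.684 0.385 0.111]
scene 887 ztop 0.1885 rect [685.7 417. ] [41.9 10.5] 25.7 circ [685.6 417.4] 21.1
side 920 ztop 0.1772 rect [683.  413.8] [44.5  8.8] 31.9 circ [683.9 412.4] 22.3
== beaker [ 0.653 -0.387  0.007]
scene 665 ztop 0.0849 rect [ 678.1 -381.5] [67.5 65.3] 23.1 circ [ 678.1 -380.8] 34.7
side 1582 ztop 0.0864 rect [ 677.9 -383.6] [67.3 67.8] 3.0 circ [ 677.8 -383.4] 35.6
scene bench z -0.0008139044381567091 0.0027119092435823394
side bench z 0.0012092187892631752 0.0015623072609293894
```

Call:
{"name": "servo_tool", "arguments": {"commands": [[-1,[0,0,0],[0,0,-0.115]],[-1,[0,0,0],[0,0,-0.115]],[-1,[-0.5,-0.96,0],[0,0,0]],[-1,[-0.5,-0.96,0],[0,0,0]],[-1,[-0.5,-0.96,0],[0,0,0]]]}}

```text
clock: 0.72
eef_pos: [0.289, 0.492, 0.2307]
ee_rot: [[-1.0, -0.003, -0.0], [-0.003, 1.0, -0.001], [0.0, -0.001, -1.0]]
contact_force: [1.0, -0.3, -0.3]
gripper_width: 0.0853
grip_force: 0.0
```

Call:
{"name": "servo_tool", "arguments": {"commands": [[-1,[-0.5,-0.96,0],[0,0,0]],[-1,[-0.5,-0.96,0],[0,0,0]],[-1,[-0.5,-0.96,0],[0,0,0]],[-1,[-0.5,-0.96,0],[0,0,0]],[-1,[-0.5,-0.96,0],[0,0,0]]]}}

```text
clock: 1.35
eef_pos: [0.3894, 0.3003, 0.231]
ee_rot: [[-1.0, -0.003, -0.0], [-0.003, 1.0, -0.0], [0.0, -0.0, -1.0]]
contact_force: [-0.4, 0.6, 0.2]
gripper_width: 0.0854
grip_force: 0.0
```

Call:
{"name": "servo_tool", "arguments": {"commands": [[-1,[-0.5,-0.96,0],[0,0,0]],[-1,[-0.5,-0.96,0],[0,0,0]],[-1,[-0.5,-0.96,0],[0,0,0]],[-1,[0,0,0],[0,0,0]]]}}

```text
clock: 1.85
eef_pos: [0.4508, 0.1828, 0.2312]
ee_rot: [[-1.0, 0.005, 0.0], [0.005, 1.0, -0.001], [-0.0, -0.001, -1.0]]
contact_force: [-0.1, -0.1, -0.1]
gripper_width: 0.0855
grip_force: 0.0
```

```bash
cat >> h.py <<'E'
def grab(name,tag=None):
    from station import observe,grab_frame
    s=observe(); f=grab_frame(name)
    if name=="wrist":
        T=np.eye(4); T[:3,:3]=s["ee_rot"]; T[:3,3]=s["eef_pos"]; M=T@f["mount"]
        f["R"]=M[:3,:3].T; f["t"]=-f["R"]@M[:3,3]
    if tag: np.savez(tag+".npz",**f); cv2.imwrite(f"pics/{tag}.png",f["color"][:,:,::-1])
    return f
def near(f,x,y,r,zlo,zhi):
    P=cloud(f).reshape(-1,3); m=(np.hypot(P[:,0]-x,P[:,1]-y)<r)&(P[:,2]>zlo)&(P[:,2]<zhi)
    return P[m],f["color"].reshape(-1,3)[m]
def rect(Q):
    r=cv2.minAreaRect(np.float32(Q[:,:2]*1000)); return np.round(r[0],1),np.round(r[1],1),round(r[2],1)
E
python3 - <<'E'
from h import *
w=grab("wrist","w1")
print("wrist cam at",(-w["R"].T@w["t"]).round(3),w["R"][2].round(2))
F={"scene":dict(np.load("scene0.npz")),"side":dict(np.load("side0.npz")),"w":w}
for n,f in F.items():
    print("==",n)
    for nm,x,y in(("va",.451,.186),("vb",.456,-.189),("jar",.456,-.044)):
        Q,c=near(f,x,y,.032,.04,.07)
        if len(Q)>20:
            T=Q[Q[:,2]>np.percentile(Q[:,2],90)-.004]; ce,ra=cv2.minEnclosingCircle(np.float32(T[:,:2]*1000)); print(nm,np.round(ce,1),round(ra,1),"mean",(1000*T.mean(0)).round(1))
    Q,c=near(f,.455,.035,.085,.008,.04)
    c=c.astype(int); o=(c[:,0]-c[:,2]>80); wh=(c.min(1)>110)&(np.hypot(Q[:,0]-.456,Q[:,1]+.044)>.03)
    for nm,m in(("cap",o),("white",wh)):
        if m.sum()>10: print(nm,m.sum(),rect(Q[m]),"ztop",np.percentile(Q[m][:,2],97).round(4),"mean",Q[m].mean(0).round(3))
    for nm,x,y,r in(("tl",.424,.385,.13),("th",.662,.177,.13)):
        Q,c=near(f,x,y,r,.068,.082); c=c.astype(int)
        g=(c.max(1)-c.min(1)<25)
        if g.sum()>50: print(nm,g.sum(),rect(Q[g]),"z",np.median(Q[g][:,2]).round(4)); 
        wq=g&(c.min(1)>150); 
        if wq.sum()>3: print("  card",wq.sum(),Q[wq].mean(0).round(3))
        p=(c[:,0]-c[:,1]>40); 
        if p.sum()>10: print("  pink near", Q[p].min(0).round(3),Q[p].max(0).round(3))
E
```

```text
wrist cam at [0.381 0.183 0.374] [ 0.27 -0.   -0.96]
== scene
va [451.5 187.1] 10.5 mean [451.5 186.1  56.4]
vb [ 455.8 -188.8] 10.8 mean [ 456.5 -188.3   54.2]
jar [457.4 -42.1] 24.4 mean [456.7 -41.6  49.1]
cap 79 (array([490. ,  49.7]), array([27.7, 24.3]), 87.2) ztop 0.0307 mean [0.493 0.049 0.022]
white 198 (array([432.6,  53.7]), array([26.8, 96.6]), 85.3) ztop 0.0319 mean [0.439 0.052 0.025]
tl 321 (array([454.5, 362.1]), array([112.6, 156.9]), 72.9) z 0.0714
  card 155 [0.457 0.359 0.072]
  pink near [0.346 0.465 0.068] [0.402 0.51  0.077]
th 645 (array([693. , 177.6]), array([176.6, 161.4]), 4.7) z 0.0733
  card 278 [0.664 0.173 0.074]
== side
va [450.  185.7] 14.7 mean [449.9 183.2  54. ]
vb [ 453.7 -190.1] 12.3 mean [ 455.3 -191.3   55.5]
jar [454.6 -45.7] 24.5 mean [454.1 -46.6  48.9]
cap 70 (array([490.6,  41.8]), array([22.2, 20.3]), 65.5) ztop 0.0307 mean [0.491 0.04  0.023]
white 379 (array([433.9,  46.9]), array([29.3, 96.8]), 89.2) ztop 0.0302 mean [0.435 0.044 0.022]
tl 316 (array([454.7, 358.6]), array([121.2, 148.9]), 73.4) z 0.0716
  card 169 [0.452 0.353 0.072]
  pink near [0.335 0.462 0.068] [0.395 0.51  0.076]
th 590 (array([689.4, 177.3]), array([173.7, 160.2]), 7.7) z 0.0739
  card 307 [0.661 0.165 0.074]
== w
va [449.8 187. ] 10.8 mean [449.5 186.9  54.4]
jar [454.3 -43.6] 24.1 mean [453.7 -42.6  48.3]
cap 436 (array([491.,  50.]), array([27.2, 19.2]), 85.3) ztop 0.0298 mean [0.491 0.053 0.026]
white 2628 (array([442.8,  53.1]), array([ 28.3, 114.1]), 85.5) ztop 0.03 mean [0.439 0.056 0.026]
tl 5187 (array([454.4, 361.4]), array([113.4, 151.4]), 73.0) z 0.0722
  card 3941 [0.447 0.363 0.072]
th 2251 (array([625.3, 173.4]), array([ 46.3, 154.7]), 2.8) z 0.0751
  card 1520 [0.617 0.187 0.075]
```

View pics/w1.png

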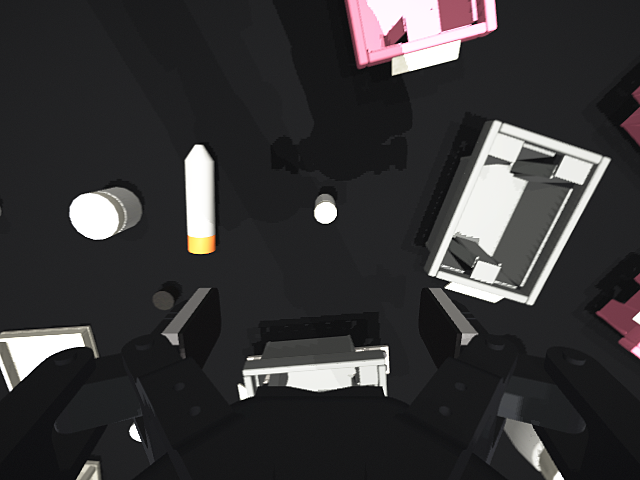

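The wrist view shows vial_1 at (325,205), the jar at (100,212) and the tube at (200,200) with its cap end at the bottom. The loose tote is at (520,210) with its card at the bottom (473,292) and two ledges at the top, as described. All measured heights match the text.

Call:
{"name": "servo_tool", "arguments": {"commands": [[-1,[0.03,0.1,0.9],[0,0,0]],[-1,[0,0,1],[0,0,0]],[-1,[0,0,1],[0,0,0]],[-1,[0,0,1],[0,0,0]],[-0.5,[0,0,0.8],[0,0,0]]], "newtons": 30}}

```text
clock: 2.52
eef_pos: [0.4466, 0.192, 0.0415]
ee_rot: [[-1.0, -0.005, -0.002], [-0.005, 1.0, -0.0], [0.002, -0.0, -1.0]]
contact_force: [0.1, -0.4, -0.3]
gripper_width: 0.0701
grip_force: 0.0
```

Call:
{"name": "servo_tool", "arguments": {"commands": [[-0.5,[0,0,0.4],[0,0,0]],[1,[0,0,0],[0,0,0]],[1,[0,0,0],[0,0,0]],[1,[0,0,0],[0,0,0]],[1,[0,0,0],[0,0,0]]]}}

```text
clock: 3.15
eef_pos: [0.4493, 0.1916, 0.0288]
ee_rot: [[-1.0, -0.003, 0.003], [-0.003, 1.0, 0.002], [-0.003, 0.002, -1.0]]
contact_force: [-1.5, 0.9, 5.7]
gripper_width: 0.0211
grip_force: 29.8
```

Call:
{"name": "servo_tool", "arguments": {"commands": [[1,[0,0,0],[0,0,0]],[1,[0,0,0],[0,0,0]]]}}

```text
clock: 3.4
eef_pos: [0.4493, 0.1916, 0.0288]
ee_rot: [[-1.0, -0.003, 0.002], [-0.003, 1.0, 0.002], [-0.002, 0.002, -1.0]]
contact_force: [-0.4, 0.3, 5.8]
gripper_width: 0.021
grip_force: 29.9
```

Call:
{"name": "servo_tool", "arguments": {"commands": [[1,[0,0,-0.5],[0,0,0]],[1,[0,0,-1],[0,0,0]],[1,[0,0,-1],[0,0,-0.06]],[1,[-0.8,-0.14,-0.8],[0,0,0]],[1,[-0.8,-0.14,-0.8],[0,0,0]]]}}

```text
clock: 4.03
eef_pos: [0.5135, 0.1857, 0.1929]
ee_rot: [[-0.995, -0.097, 0.001], [-0.097, 0.995, 0.001], [-0.001, 0.001, -1.0]]
contact_force: [1.1, 0.6, 0.4]
gripper_width: 0.0211
grip_force: 29.4
```

Call:
{"name": "servo_tool", "arguments": {"commands": [[1,[-0.8,-0.14,0],[0,0,0]],[1,[-0.8,-0.14,0],[0,0,0]],[1,[-0.8,-0.14,0],[0,0,0]],[1,[-0.8,-0.14,0],[0,0,0]],[1,[0,0,0],[0,0,0]]]}}

```text
clock: 4.65
eef_pos: [0.6438, 0.1745, 0.1904]
ee_rot: [[-0.996, -0.095, -0.0], [-0.095, 0.996, -0.002], [0.0, -0.002, -1.0]]
contact_force: [-0.9, 0.1, -0.9]
gripper_width: 0.0211
grip_force: 29.4
```

```bash
cat > th.py <<'E'
from h import *
from station import observe
import sys
for _ in range(3): 
    s=observe(); print(s["clock"],s["eef_pos"].round(4) if hasattr(s["eef_pos"],"round") else s["eef_pos"],round(s["gripper_width"],4))
w=grab("wrist",sys.argv[1])
Q,c=near(w,.662,.177,.115,.072,.084); c=c.astype(int)
print(len(Q),rect(Q),np.median(Q[:,2]))
ch,rg=c.min(1),c.max(1)-c.min(1)
E
python3 th.py w2
```

```text
4.65 [0.6438 0.1745 0.1904] 0.0211
4.65 [0.6438 0.1745 0.1904] 0.0211
4.65 [0.6438 0.1745 0.1904] 0.0211
4832 (array([661.2, 178.7]), array([111.2, 150.5]), 5.0) 0.07609279758202192
```

View pics/w2.png

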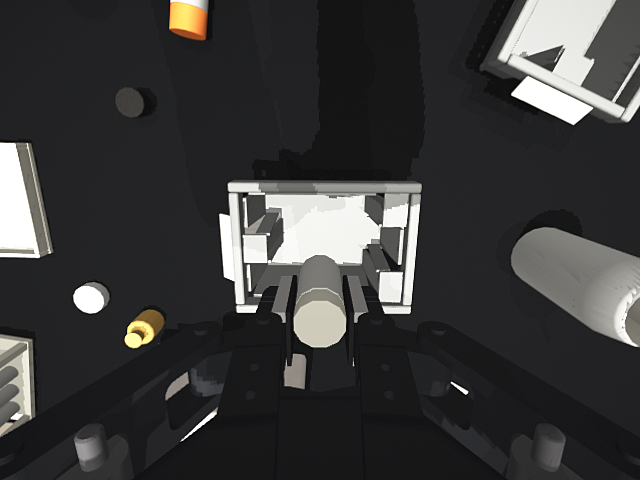

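The wrist view shows the held tote's rim from (230,185) to (418,310), with its card on the left (225,245) and the single ledge at that end. The held vial is centred at (320,315). The rim measures 111 x 150 mm at height 0.076, which checks.

Call:
{"name": "servo_tool", "arguments": {"commands": [[1,[0.03,0.06,1],[0,0,0]],[1,[0,0,1],[0,0,0]],[1,[0,0,1],[0,0,0]],[1,[0,0,0.6],[0,0,0]],[1,[0,0,0.15],[0,0,0]]]}}

```text
clock: 5.32
eef_pos: [0.6386, 0.1783, 0.0396]
ee_rot: [[-0.995, -0.097, -0.004], [-0.097, 0.995, -0.001], [0.004, -0.0, -1.0]]
contact_force: [0.7, 0.8, 1.0]
gripper_width: 0.021
grip_force: 29.4
```

Call:
{"name": "servo_tool", "arguments": {"commands": [[1,[0,0,0.06],[0,0,0]],[1,[0,0,0],[0,0,0]]]}}

```text
clock: 5.58
eef_pos: [0.6418, 0.1785, 0.0404]
ee_rot: [[-0.995, -0.097, 0.002], [-0.097, 0.995, 0.001], [-0.002, 0.001, -1.0]]
contact_force: [0.3, 0.7, -0.1]
gripper_width: 0.0209
grip_force: 29.4
```

Call:
{"name": "servo_tool", "arguments": {"commands": [[1,[0,0,0.05],[0,0,0]],[1,[0,0,0],[0,0,0]]]}}

```text
clock: 5.82
eef_pos: [0.6413, 0.1782, 0.0374]
ee_rot: [[-0.995, -0.097, 0.001], [-0.097, 0.995, 0.0], [-0.001, 0.0, -1.0]]
contact_force: [0.0, 0.2, -1.0]
gripper_width: 0.021
grip_force: 29.4
```

Call:
{"name": "servo_tool", "arguments": {"commands": [[1,[0,0,0.05],[0,0,0]],[1,[0,0,0],[0,0,0]]]}}

```text
clock: 6.08
eef_pos: [0.6415, 0.1783, 0.0359]
ee_rot: [[-0.995, -0.097, 0.001], [-0.097, 0.995, 0.0], [-0.001, 0.0, -1.0]]
contact_force: [-1.4, -0.1, 5.7]
gripper_width: 0.021
grip_force: 29.9
```

Contact at the expected height (0.0359). Next: release, rise, and go to the second vial.

Call:
{"name": "servo_tool", "arguments": {"commands": [[0.3,[0,0,0],[0,0,0]],[0.1,[0,0,0],[0,0,0]],[0.1,[0,0,0],[0,0,0]]]}}

```text
clock: 6.45
eef_pos: [0.6408, 0.1781, 0.0346]
ee_rot: [[-0.995, -0.097, -0.0], [-0.097, 0.995, -0.0], [0.0, -0.0, -1.0]]
contact_force: [0.5, -0.8, 0.3]
gripper_width: 0.0381
grip_force: 0.0
```

Call:
{"name": "servo_tool", "arguments": {"commands": [[0.1,[0,0,-0.5],[0,0,0]],[0.1,[0,0,-1],[0,0,0]],[0.1,[0,0,-1],[0,0,0]],[0,[0,0,-1],[0,0,0]],[-0.5,[0.8,-0.8,-1],[0,0,0.06]]]}}

```text
clock: 7.08
eef_pos: [0.6128, 0.1463, 0.2174]
ee_rot: [[-1.0, -0.005, 0.002], [-0.005, 1.0, 0.002], [-0.002, 0.002, -1.0]]
contact_force: [-0.4, -0.1, -0.0]
gripper_width: 0.0596
grip_force: 0.0
```

Call:
{"name": "servo_tool", "arguments": {"commands": [[-1,[0.45,-1,0],[0,0,0]],[-1,[0.45,-1,0],[0,0,0]],[-1,[0.45,-1,0],[0,0,0]],[-1,[0.45,-1,0],[0,0,0]],[-1,[0.45,-1,0],[0,0,0]]]}}

```text
clock: 7.7
eef_pos: [0.5224, -0.0586, 0.2166]
ee_rot: [[-1.0, -0.002, 0.002], [-0.002, 1.0, 0.001], [-0.002, 0.001, -1.0]]
contact_force: [0.8, 0.0, 0.8]
gripper_width: 0.0855
grip_force: 0.0
```

Call:
{"name": "servo_tool", "arguments": {"commands": [[-1,[0.45,-1,0],[0,0,0]],[-1,[0.45,-1,0],[0,0,0]],[-1,[0.45,-1,0],[0,0,0]],[-1,[0.0,-0.3,0],[0,0,0]],[-1,[0,0,0],[0,0,0]]]}}

```text
clock: 8.32
eef_pos: [0.4695, -0.1896, 0.2159]
ee_rot: [[-1.0, -0.001, 0.002], [-0.001, 1.0, 0.0], [-0.002, 0.0, -1.0]]
contact_force: [-0.2, 1.5, -0.1]
gripper_width: 0.0853
grip_force: 0.0
```

```bash
python3 - <<'E'
from h import *
w=grab("wrist","w3")
Q,c=near(w,.456,-.189,.032,.045,.065); T=Q[Q[:,2]>np.percentile(Q[:,2],90)-.004]
print(len(Q),cv2.minEnclosingCircle(np.float32(T[:,:2]*1000)),T.mean(0))
Q,c=near(w,.454,-.043,.04,.044,.06)
if len(Q)>20: print("jar",cv2.minEnclosingCircle(np.float32(Q[:,:2]*1000)),Q.mean(0))
Q,c=near(w,.434,-.331,.09,.004,.04)
for lo,hi in((.004,.01),(.022,.04)):
    m=(Q[:,2]>lo)&(Q[:,2]<hi); print("cradle",m.sum(),rect(Q[m]),np.median(Q[m][:,2]),np.percentile(Q[m][:,2],97))
E
```

```text
443 ((455.5806884765625, -189.98989868164062), 10.91794204711914) [ 0.45528904 -0.19000095  0.05429957]
jar ((454.1855773925781, -44.01614761352539), 24.180679321289062) [ 0.45360451 -0.04519213  0.04824306]
cradle 6225 (array([ 434.3, -331.8]), array([ 77.3, 100.5]), 57.2) 0.00641663718972715 0.007986852967531004
cradle 447 (array([ 434.4, -331.5]), array([55.6, 58.9]), 57.1) 0.028212512447364536 0.03271772680688276
```

View pics/w3.png

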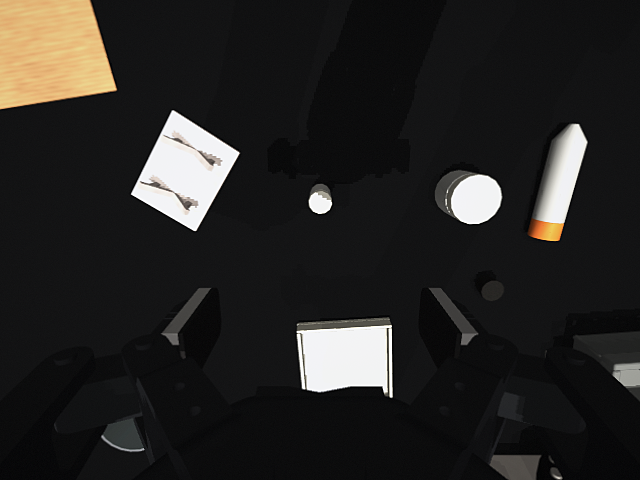

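The wrist view shows vial_2 at (320,200), the cradle at (187,170) with its Vs spaced along its long side, the jar at (470,197), the tube at (560,180) and the tray below. Next: grip vial_2.

Call:
{"name": "servo_tool", "arguments": {"commands": [[-1,[0.35,0,0.7],[0,0,0]],[-1,[0,0,1],[0,0,0]],[-1,[0,0,1],[0,0,0]],[-1,[0,0,1],[0,0,0]],[-0.5,[0,0,0.7],[0,0,0]]]}}

```text
clock: 9.0
eef_pos: [0.4552, -0.1868, 0.0371]
ee_rot: [[-1.0, -0.006, -0.002], [-0.006, 1.0, 0.001], [0.002, 0.001, -1.0]]
contact_force: [-0.7, 0.1, -0.4]
gripper_width: 0.07
grip_force: 0.0
```

Call:
{"name": "servo_tool", "arguments": {"commands": [[-0.2,[0,0,0.3],[0,0,0]],[1,[0,0,0],[0,0,0]],[1,[0,0,0],[0,0,0]],[1,[0,0,0],[0,0,0]],[1,[0,0,0],[0,0,0]]]}}

```text
clock: 9.62
eef_pos: [0.456, -0.1893, 0.0278]
ee_rot: [[-1.0, -0.002, 0.002], [-0.002, 1.0, 0.0], [-0.002, 0.0, -1.0]]
contact_force: [0.2, -0.3, 2.8]
gripper_width: 0.021
grip_force: 30.1
```

Call:
{"name": "servo_tool", "arguments": {"commands": [[1,[0,0,0],[0,0,0]],[1,[0,0,-0.5],[0,0,0]],[1,[0,0,-1],[0,0,0]],[1,[0,0,-1],[0,0,0]],[1,[0,0,-1],[0,0,0]]]}}

```text
clock: 10.25
eef_pos: [0.4547, -0.1892, 0.168]
ee_rot: [[-1.0, -0.002, -0.0], [-0.002, 1.0, 0.0], [0.0, 0.0, -1.0]]
contact_force: [0.4, -0.1, -0.4]
gripper_width: 0.0211
grip_force: 29.9
```

Call:
{"name": "servo_tool", "arguments": {"commands": [[1,[-0.56,0.92,0],[0,0,0]],[1,[-0.56,0.92,0],[0,0,0]],[1,[-0.56,0.92,0],[0,0,0]],[1,[-0.56,0.92,0],[0,0,0]],[1,[-0.56,0.92,0],[0,0,0]]]}}

```text
clock: 10.88
eef_pos: [0.567, -0.0038, 0.1667]
ee_rot: [[-1.0, -0.002, -0.0], [-0.002, 1.0, 0.0], [0.0, 0.0, -1.0]]
contact_force: [0.2, 0.4, 0.2]
gripper_width: 0.0211
grip_force: 30.0
```

Call:
{"name": "servo_tool", "arguments": {"commands": [[1,[-0.56,0.92,0],[0,0,0]],[1,[-0.56,0.92,0],[0,0,0]],[1,[-0.56,0.92,0],[0,0,0]],[1,[-0.56,0.92,0],[0,0,0]],[1,[-0.56,0.92,0],[0,0,-0.06]]]}}

```text
clock: 11.5
eef_pos: [0.6786, 0.1805, 0.1664]
ee_rot: [[-0.995, -0.099, -0.001], [-0.099, 0.995, -0.0], [0.001, -0.0, -1.0]]
contact_force: [-0.5, 0.8, -0.6]
gripper_width: 0.0208
grip_force: 30.0
```

Call:
{"name": "servo_tool", "arguments": {"commands": [[1,[0,0,0],[0,0,0]],[1,[0,0,0],[0,0,0]]]}}

```text
clock: 11.75
eef_pos: [0.6779, 0.1785, 0.1662]
ee_rot: [[-0.995, -0.096, -0.001], [-0.096, 0.995, -0.001], [0.001, -0.001, -1.0]]
contact_force: [-0.2, -0.3, 0.5]
gripper_width: 0.0211
grip_force: 30.0
```

```bash
python3 - <<'E'
from h import *
w=grab("wrist","w4")
Q,c=near(w,.642,.178,.02,.05,.068); print("vial in tote",len(Q),(Q.min(0)*1000).round(),(Q.max(0)*1000).round(),(np.median(Q,0)*1000).round(1))
Q,c=near(w,.662,.178,.115,.072,.084);print("rim",rect(Q))
E
```

```text
vial in tote 678 [631. 167.  51.] [653. 188.  63.] [641.7 177.7  61.3]
rim (array([661.7, 178.5]), array([111.8, 150.6]), 5.1)
```

View pics/w4.png

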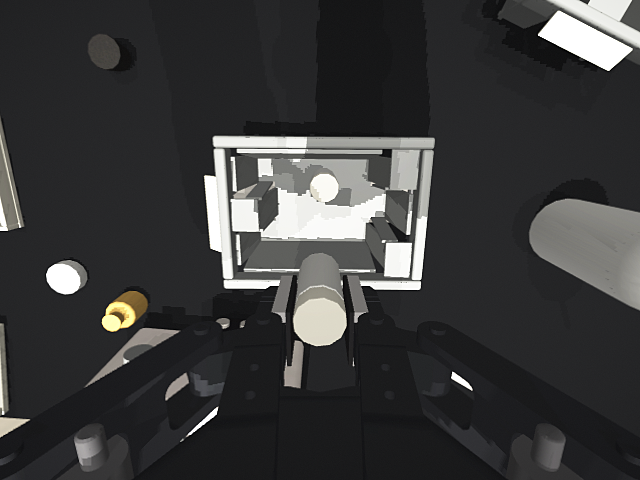

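Vial_1 stands upright in the tote at (324,187), with its top at 0.061. Vial_2, in the gripper, is over the other place. Lowering it now.

Call:
{"name": "servo_tool", "arguments": {"commands": [[1,[-0.06,0.04,0.9],[0,0,0]],[1,[0,0,1],[0,0,0]],[1,[0,0,0.9],[0,0,0]],[1,[0,0,0.3],[0,0,0]],[1,[0,0,0.1],[0,0,0]]]}}

```text
clock: 12.42
eef_pos: [0.6806, 0.1803, 0.0393]
ee_rot: [[-0.995, -0.095, 0.0], [-0.095, 0.995, -0.0], [-0.0, -0.0, -1.0]]
contact_force: [-0.8, 0.6, 0.7]
gripper_width: 0.021
grip_force: 30.0
```

Call:
{"name": "servo_tool", "arguments": {"commands": [[1,[0,0,0.04],[0,0,0]],[1,[0,0,0],[0,0,0]]]}}

```text
clock: 12.68
eef_pos: [0.6814, 0.1814, 0.0389]
ee_rot: [[-0.995, -0.097, 0.002], [-0.097, 0.995, 0.001], [-0.002, 0.001, -1.0]]
contact_force: [0.5, -0.6, 0.4]
gripper_width: 0.0209
grip_force: 30.0
```

Call:
{"name": "servo_tool", "arguments": {"commands": [[1,[0,0,0.05],[0,0,0]],[1,[0,0,0],[0,0,0]]]}}

```text
clock: 12.92
eef_pos: [0.6805, 0.1813, 0.0356]
ee_rot: [[-0.995, -0.097, 0.0], [-0.097, 0.995, 0.0], [-0.0, 0.0, -1.0]]
contact_force: [0.0, -0.4, -0.4]
gripper_width: 0.0213
grip_force: 30.0
```

Call:
{"name": "servo_tool", "arguments": {"commands": [[1,[0,0,0.04],[0,0,0]],[1,[0,0,0],[0,0,0]]]}}

```text
clock: 13.18
eef_pos: [0.6808, 0.1813, 0.0349]
ee_rot: [[-0.995, -0.097, 0.001], [-0.097, 0.995, 0.0], [-0.001, 0.0, -1.0]]
contact_force: [-1.5, 0.1, 4.7]
gripper_width: 0.0207
grip_force: 30.5
```

Call:
{"name": "servo_tool", "arguments": {"commands": [[0.3,[0,0,0],[0,0,0]],[0.1,[0,0,0],[0,0,0]],[0.1,[0,0,0],[0,0,0]],[0.1,[0,0,-0.5],[0,0,0]],[0.1,[0,0,-1],[0,0,0]]]}}

```text
clock: 13.8
eef_pos: [0.6793, 0.1809, 0.0935]
ee_rot: [[-0.995, -0.097, -0.003], [-0.097, 0.995, -0.001], [0.003, -0.001, -1.0]]
contact_force: [0.9, 0.8, 0.4]
gripper_width: 0.0384
grip_force: 0.0
```

Call:
{"name": "servo_tool", "arguments": {"commands": [[0.1,[0,0,-1],[0,0,0]],[0.1,[0,0,-1],[0,0,0]],[-0.5,[0,0,-0.5],[0,0,0.06]],[-1,[0.94,-0.94,0],[0,0,0]],[-1,[0.94,-0.94,0],[0,0,0]]]}}

```text
clock: 14.42
eef_pos: [0.6052, 0.105, 0.1955]
ee_rot: [[-1.0, -0.003, 0.002], [-0.003, 1.0, 0.0], [-0.002, 0.0, -1.0]]
contact_force: [-0.3, -0.5, -0.0]
gripper_width: 0.0856
grip_force: 0.0
```

Call:
{"name": "servo_tool", "arguments": {"commands": [[-1,[0.94,-0.94,0],[0,0,0]],[-1,[0.94,-0.94,0],[0,0,0]],[-1,[0.94,-0.94,0],[0,0,0]],[-1,[0.94,-0.94,0],[0,0,0]],[-1,[0,0,0],[0,0,0]]]}}

```text
clock: 15.05
eef_pos: [0.4537, -0.0482, 0.1953]
ee_rot: [[-1.0, 0.004, 0.002], [0.004, 1.0, 0.002], [-0.002, 0.002, -1.0]]
contact_force: [0.1, 1.7, 1.0]
gripper_width: 0.0855
grip_force: 0.0
```

```bash
python3 - <<'E'
from h import *
w=grab("wrist","w5")
Q,c=near(w,.454,-.043,.04,.044,.06); print("jar",cv2.minEnclosingCircle(np.float32(Q[:,:2]*1000)),Q.mean(0))
P=cloud(w).reshape(-1,3);c=w["color"].reshape(-1,3).astype(int)
b=(abs(P[:,0]-.44)<.09)&(abs(P[:,1]-.052)<.04)&(P[:,2]>.01)&(P[:,2]<.045)
o=b&(c[:,0]-c[:,2]>80); print("tube",b.sum(),rect(P[b]),np.percentile(P[b][:,2],98),"cap",rect(P[o]))
E
```

```text
jar ((453.9560546875, -43.652400970458984), 23.76472282409668) [ 0.45331293 -0.04375446  0.04826802]
tube 3491 (array([443. ,  51.8]), array([ 28.3, 114.7]), 85.7) 0.029989226535567515 cap (array([491.2,  48.5]), array([28.1, 18.8]), 83.5)
```

Call:
{"name": "servo_tool", "arguments": {"commands": [[-1,[0,0.11,0.8],[0,0,0]],[-1,[0,0,1],[0,0,0]],[-1,[0,0,1],[0,0,0]],[-1,[0,0,1],[0,0,0]],[-1,[0,0,0.5],[0,0,0]]]}}

```text
clock: 15.72
eef_pos: [0.4554, -0.0395, 0.0202]
ee_rot: [[-1.0, -0.004, -0.002], [-0.004, 1.0, -0.0], [0.002, -0.0, -1.0]]
contact_force: [0.4, 1.2, -0.9]
gripper_width: 0.0856
grip_force: 0.0
```

Call:
{"name": "servo_tool", "arguments": {"commands": [[-1,[0,0,0.08],[0,0,0]],[1,[0,0,0],[0,0,0]],[1,[0,0,0],[0,0,0]],[1,[0,0,0],[0,0,0]],[1,[0,0,0],[0,0,0]]], "newtons": 40}}

```text
clock: 16.35
eef_pos: [0.4569, -0.0404, 0.02]
ee_rot: [[-1.0, -0.003, 0.003], [-0.003, 1.0, 0.001], [-0.003, 0.001, -1.0]]
contact_force: [-0.8, -0.3, 5.8]
gripper_width: 0.0471
grip_force: 41.3
```

Call:
{"name": "servo_tool", "arguments": {"commands": [[1,[0,0,0],[0,0,0]],[1,[0,0,-0.5],[0,0,0]],[1,[0,0,-1],[0,0,0]],[1,[0,0,-1],[0,0,0]],[1,[0,0,0],[0,0,0]]]}}

```text
clock: 16.98
eef_pos: [0.458, -0.0405, 0.1218]
ee_rot: [[-1.0, -0.002, 0.007], [-0.002, 1.0, 0.002], [-0.007, 0.002, -1.0]]
contact_force: [0.8, -0.6, -0.7]
gripper_width: 0.047
grip_force: 41.3
```

Call:
{"name": "servo_tool", "arguments": {"commands": [[1,[-0.85,-0.49,0],[0,0,0]],[1,[-0.85,-0.49,0],[0,0,0]],[1,[-0.85,-0.49,0],[0,0,0]],[1,[-0.85,-0.49,0],[0,0,0]],[1,[-0.85,-0.49,0],[0,0,0]]]}}

```text
clock: 17.6
eef_pos: [0.6259, -0.1384, 0.1169]
ee_rot: [[-1.0, -0.003, -0.002], [-0.003, 1.0, 0.0], [0.002, 0.0, -1.0]]
contact_force: [0.0, -0.6, -0.7]
gripper_width: 0.0469
grip_force: 41.4
```

Call:
{"name": "servo_tool", "arguments": {"commands": [[1,[-0.85,-0.49,0],[0,0,0]],[1,[0,0,0.9],[0,0,0]],[1,[0,0,0.9],[0,0,0]],[1,[0,0,0.5],[0,0,0]],[1,[0,0,0],[0,0,0]]]}}

```text
clock: 18.23
eef_pos: [0.6589, -0.1575, 0.025]
ee_rot: [[-1.0, -0.002, -0.002], [-0.002, 1.0, 0.0], [0.002, 0.0, -1.0]]
contact_force: [-0.7, 0.1, -1.3]
gripper_width: 0.0464
grip_force: 43.5
```

Call:
{"name": "servo_tool", "arguments": {"commands": [[1,[0,0,0.04],[0,0,0]],[1,[0,0,0],[0,0,0]]]}}

```text
clock: 18.48
eef_pos: [0.6599, -0.1576, 0.0253]
ee_rot: [[-1.0, -0.003, 0.001], [-0.003, 1.0, 0.0], [-0.001, 0.0, -1.0]]
contact_force: [-0.2, -0.7, -1.2]
gripper_width: 0.047
grip_force: 43.5
```

Call:
{"name": "servo_tool", "arguments": {"commands": [[1,[0,0,0.03],[0,0,0]],[1,[0,0,0],[0,0,0]]]}}

```text
clock: 18.73
eef_pos: [0.6597, -0.1576, 0.0239]
ee_rot: [[-1.0, -0.003, 0.0], [-0.003, 1.0, 0.0], [-0.0, 0.0, -1.0]]
contact_force: [0.3, -0.2, -1.3]
gripper_width: 0.0467
grip_force: 43.5
```

Call:
{"name": "servo_tool", "arguments": {"commands": [[1,[0,0,0.03],[0,0,0]],[1,[0,0,0],[0,0,0]]]}}

```text
clock: 18.98
eef_pos: [0.6598, -0.1577, 0.0226]
ee_rot: [[-1.0, -0.003, 0.0], [-0.003, 1.0, 0.0], [-0.0, 0.0, -1.0]]
contact_force: [0.1, -0.1, 0.1]
gripper_width: 0.0468
grip_force: 43.6
```

Call:
{"name": "servo_tool", "arguments": {"commands": [[1,[0,0,0.03],[0,0,0]],[1,[0,0,0],[0,0,0]]]}}

```text
clock: 19.23
eef_pos: [0.66, -0.1576, 0.0226]
ee_rot: [[-1.0, -0.003, 0.001], [-0.003, 1.0, 0.0], [-0.001, 0.0, -1.0]]
contact_force: [-1.8, 0.8, 5.6]
gripper_width: 0.047
grip_force: 44.2
```

Call:
{"name": "servo_tool", "arguments": {"commands": [[0,[0,0,0],[0,0,0]],[-0.36,[0,0,0],[0,0,0]],[-0.36,[0,0,0],[0,0,0]],[-0.36,[0,0,-0.5],[0,0,0]],[-0.36,[0,0,-1],[0,0,0]]]}}

```text
clock: 19.85
eef_pos: [0.6585, -0.1574, 0.0811]
ee_rot: [[-1.0, -0.002, -0.003], [-0.002, 1.0, 0.0], [0.003, 0.0, -1.0]]
contact_force: [0.2, -0.5, 0.7]
gripper_width: 0.0583
grip_force: 0.0
```

Call:
{"name": "servo_tool", "arguments": {"commands": [[-1,[0,0,-1],[0,0,0]],[-1,[0,0,-1],[0,0,0]],[-1,[0.9,0.87,0],[0,0,0]],[-1,[0.9,0.87,0],[0,0,0]],[-1,[0.9,0.87,0],[0,0,0]]]}}

```text
clock: 20.48
eef_pos: [0.5507, -0.0528, 0.1627]
ee_rot: [[-1.0, -0.002, 0.002], [-0.002, 1.0, 0.0], [-0.002, 0.0, -1.0]]
contact_force: [0.2, 1.5, 0.2]
gripper_width: 0.0849
grip_force: 0.0
```

Call:
{"name": "servo_tool", "arguments": {"commands": [[-1,[0.9,0.87,0],[0,0,0]],[-1,[0.9,0.87,0],[0,0,0]],[-1,[0.9,0.87,0],[0,0,0]],[-1,[0,0,0],[0,0,0.05]],[-1,[0,0,0],[0,0,0]]]}}

```text
clock: 21.1
eef_pos: [0.4436, 0.0507, 0.1627]
ee_rot: [[-0.997, 0.075, 0.002], [0.075, 0.997, 0.001], [-0.002, 0.001, -1.0]]
contact_force: [-0.9, -0.2, -0.7]
gripper_width: 0.0855
grip_force: 0.0
```

```bash
python3 - <<'E'
from h import *
w=grab("wrist","w6")
P=cloud(w).reshape(-1,3)
b=(abs(P[:,0]-.44)<.09)&(abs(P[:,1]-.052)<.04)&(P[:,2]>.01)&(P[:,2]<.045)
print("tube",b.sum(),rect(P[b]),np.percentile(P[b][:,2],98))
f=grab("scene","s2"); Q,c=near(f,.66,-.158,.05,.04,.07); print("jar",rect(Q),np.median(Q[:,2]))
E
```

```text
tube 3945 (array([443.5,  52.4]), array([ 28.8, 115.1]), 85.7) 0.02992660605363248
jar (array([ 657.3, -156.1]), array([46.4, 46.7]), 35.4) 0.05015442170147592
```

Call:
{"name": "servo_tool", "arguments": {"commands": [[-1,[0,0.04,1],[0,0,0]],[-1,[0,0,1],[0,0,0]],[-1,[0,0,1],[0,0,0]],[-1,[0,0,0.7],[0,0,0]],[-1,[0,0,0.15],[0,0,0]]], "newtons": 30}}

```text
clock: 21.82
eef_pos: [0.4422, 0.051, 0.0059]
ee_rot: [[-0.997, 0.077, -0.003], [0.077, 0.997, -0.002], [0.003, -0.002, -1.0]]
contact_force: [1.0, -0.2, 0.8]
gripper_width: 0.0855
grip_force: 0.0
```

Call:
{"name": "servo_tool", "arguments": {"commands": [[-0.4,[0,0,0],[0,0,0]],[0,[0,0,0],[0,0,0]]]}}

```text
clock: 22.08
eef_pos: [0.4446, 0.0523, 0.0086]
ee_rot: [[-0.997, 0.076, 0.002], [0.076, 0.997, 0.001], [-0.002, 0.001, -1.0]]
contact_force: [-0.7, 0.6, -0.2]
gripper_width: 0.0515
grip_force: 0.0
```

Call:
{"name": "servo_tool", "arguments": {"commands": [[0,[0,0,0.07],[0,0,0]],[1,[0,0,0],[0,0,0]],[1,[0,0,0],[0,0,0]],[1,[0,0,0],[0,0,0]]]}}

```text
clock: 22.58
eef_pos: [0.4436, 0.0524, 0.005]
ee_rot: [[-0.997, 0.076, 0.001], [0.076, 0.997, 0.001], [-0.0, 0.001, -1.0]]
contact_force: [-2.0, 0.5, 5.5]
gripper_width: 0.028
grip_force: 29.6
```

Call:
{"name": "servo_tool", "arguments": {"commands": [[1,[0,0,0],[0,0,0]],[1,[0,0,-0.3],[0,0,0]],[1,[0,0,-1],[0,0,0]],[1,[0,0,-1],[0,0,0]],[1,[0,0,0],[0,0,0]]]}}

```text
clock: 23.2
eef_pos: [0.4459, 0.0527, 0.0999]
ee_rot: [[-0.997, 0.076, 0.007], [0.076, 0.997, 0.003], [-0.006, 0.003, -1.0]]
contact_force: [0.6, 0.8, -0.6]
gripper_width: 0.0279
grip_force: 29.8
```

```bash
python3 - <<'E'
from h import *
import json
w=grab("wrist","w7")
P=cloud(w); x=P.reshape(-1,3); c=w["color"].reshape(-1,3).astype(int)
from station import observe
s=observe(); e=np.array(s["eef_pos"])
m=(abs(x[:,0]-e[0])<.09)&(abs(x[:,1]-e[1])<.06)&(x[:,2]>.05)
o=m&(c[:,0]-c[:,2]>80); print("cap",o.sum(),rect(x[o]),np.percentile(x[o][:,2],97), e.round(4))
E
```

```text
cap 4 (array([461.3,  61.7]), array([53. ,  0.2]), 3.7) 0.17401073300535075 [0.4443 0.0525 0.098 ]
```

View pics/w7.png

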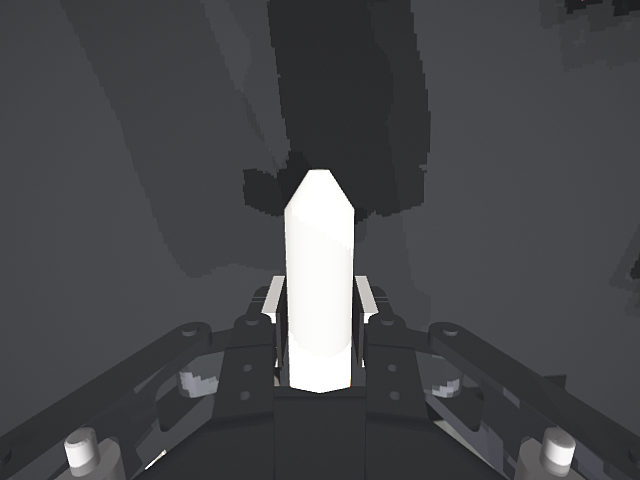

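The wrist view shows the tube gripped straight at (320,280), tip toward the top and cap toward the palm side. Carrying it to the cradle.

Call:
{"name": "servo_tool", "arguments": {"commands": [[1,[-0.05,-0.96,0],[0,0,0]],[1,[-0.05,-0.96,0],[0,0,0]],[1,[-0.05,-0.96,0],[0,0,0]],[1,[-0.05,-0.96,0],[0,0,0]],[1,[-0.05,-0.96,0],[0,0,0]]]}}

```text
clock: 23.88
eef_pos: [0.4374, -0.141, 0.0953]
ee_rot: [[-0.997, 0.076, -0.002], [0.076, 0.997, 0.0], [0.002, -0.0, -1.0]]
contact_force: [0.7, 0.7, -0.6]
gripper_width: 0.0282
grip_force: 29.8
```

Call:
{"name": "servo_tool", "arguments": {"commands": [[1,[-0.05,-0.96,0],[0,0,0]],[1,[-0.05,-0.96,0],[0,0,0]],[1,[-0.05,-0.96,0],[0,0,0]],[1,[-0.05,-0.96,0],[0,0,0]],[1,[-0.05,-0.96,0],[0,0,0]]]}}

```text
clock: 24.5
eef_pos: [0.433, -0.3328, 0.0951]
ee_rot: [[-0.997, 0.076, -0.002], [0.076, 0.997, 0.001], [0.002, 0.001, -1.0]]
contact_force: [0.6, 1.3, -0.7]
gripper_width: 0.0279
grip_force: 29.8
```

Call:
{"name": "servo_tool", "arguments": {"commands": [[1,[0,0,0],[0,0,0.105]],[1,[0,0,0],[0,0,0.105]],[1,[0,0,0],[0,0,0.105]],[1,[0,0,0],[0,0,0]],[1,[0,0,0],[0,0,0]]]}}

```text
clock: 25.12
eef_pos: [0.4336, -0.3319, 0.0958]
ee_rot: [[-0.843, 0.538, -0.001], [0.538, 0.843, 0.0], [0.001, -0.0, -1.0]]
contact_force: [0.7, -0.3, 0.2]
gripper_width: 0.0282
grip_force: 29.9
```

```bash
python3 - <<'E'
from h import *
w=grab("wrist","w8")
for f in (w,):
    Q,c=near(f,.434,-.3318,.075,.003,.010); print(rect(Q),len(Q))
from station import observe
s=observe(); e=np.array(s["eef_pos"]); R=np.array(s["ee_rot"])
print(e.round(4),np.degrees(np.arctan2(R[1,0],R[0,0])), (R.T@(np.array([.4343,-.3318,.019])-e)/.04).round(2))
E
```

```text
(array([ 428.3, -327.8]), array([76.5, 86. ]), 57.0) 4763
[ 0.4337 -0.332   0.096 ] 147.41834428016386 [-0.01  0.01  1.93]
```

View pics/w8.png

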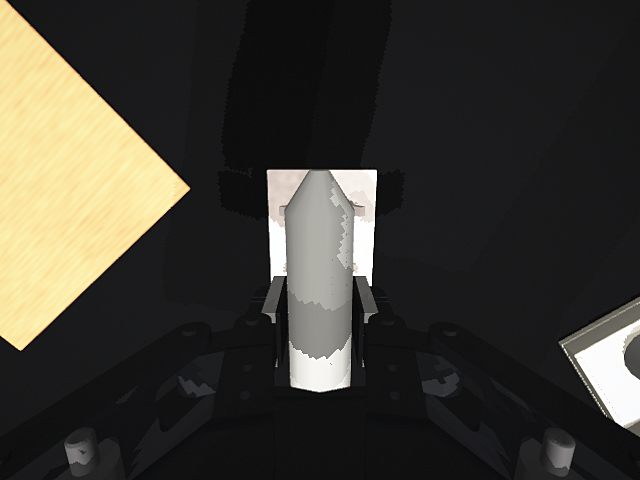

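The wrist view shows the tube centred and square over the cradle base (268-377 wide). Lowering it.

Call:
{"name": "servo_tool", "arguments": {"commands": [[1,[0,0,0.9],[0,0,0]],[1,[0,0,0.7],[0,0,0]],[1,[0,0,0.2],[0,0,0]],[1,[0,0,0],[0,0,0]]]}}

```text
clock: 25.68
eef_pos: [0.4339, -0.3324, 0.0246]
ee_rot: [[-0.842, 0.54, -0.0], [0.54, 0.842, -0.0], [0.0, -0.0, -1.0]]
contact_force: [0.1, 0.1, 1.3]
gripper_width: 0.028
grip_force: 29.9
```

Call:
{"name": "servo_tool", "arguments": {"commands": [[1,[0,0,0.05],[0,0,0]],[1,[0,0,0],[0,0,0]]]}}

```text
clock: 25.92
eef_pos: [0.4347, -0.3325, 0.0233]
ee_rot: [[-0.842, 0.54, 0.002], [0.54, 0.842, -0.0], [-0.002, 0.001, -1.0]]
contact_force: [-0.5, 0.6, -0.1]
gripper_width: 0.028
grip_force: 29.9
```

Call:
{"name": "servo_tool", "arguments": {"commands": [[1,[0,0,0.04],[0,0,0]],[1,[0,0,0],[0,0,0]]]}}

```text
clock: 26.18
eef_pos: [0.4342, -0.3321, 0.021]
ee_rot: [[-0.842, 0.54, 0.0], [0.54, 0.842, 0.0], [-0.0, 0.0, -1.0]]
contact_force: [-0.5, 0.3, 0.1]
gripper_width: 0.0274
grip_force: 29.9
```

Call:
{"name": "servo_tool", "arguments": {"commands": [[1,[0,0,0.03],[0,0,0]],[1,[0,0,0],[0,0,0]]]}}

```text
clock: 26.42
eef_pos: [0.4345, -0.332, 0.0199]
ee_rot: [[-0.842, 0.54, 0.001], [0.54, 0.842, 0.0], [-0.0, 0.001, -1.0]]
contact_force: [-0.4, 1.1, 0.9]
gripper_width: 0.0278
grip_force: 30.2
```

Call:
{"name": "servo_tool", "arguments": {"commands": [[1,[0,0,0.03],[0,0,0]],[1,[0,0,0],[0,0,0]]]}}

```text
clock: 26.68
eef_pos: [0.435, -0.3316, 0.0192]
ee_rot: [[-0.842, 0.54, 0.001], [0.54, 0.842, 0.001], [-0.0, 0.002, -1.0]]
contact_force: [-0.1, 2.1, 6.1]
gripper_width: 0.0277
grip_force: 30.6
```

Seated at the expected height. Next: release, rise, and check the cradle and what surrounds the totes.

Call:
{"name": "servo_tool", "arguments": {"commands": [[0.3,[0,0,0],[0,0,0]],[-0.3,[0,0,0],[0,0,0]],[-0.3,[0,0,0],[0,0,0]],[-0.3,[0,0,-0.4],[0,0,0]],[-0.3,[0,0,-1],[0,0,0]]]}}

```text
clock: 27.3
eef_pos: [0.4327, -0.3317, 0.0745]
ee_rot: [[-0.841, 0.541, -0.003], [0.541, 0.841, 0.001], [0.003, -0.001, -1.0]]
contact_force: [1.5, -0.3, 0.5]
gripper_width: 0.0557
grip_force: 0.0
```

Call:
{"name": "servo_tool", "arguments": {"commands": [[-0.3,[0,0,-1],[0,0,0]],[-0.3,[0,0,-1],[0,0,0]],[-0.3,[0,0,-1],[0,0,0]],[-0.3,[0,0,-0.6],[0,0,0]],[-0.3,[0,0,0],[0,0,0]]]}}

```text
clock: 27.92
eef_pos: [0.4348, -0.3334, 0.2211]
ee_rot: [[-0.841, 0.541, 0.005], [0.541, 0.841, -0.001], [-0.005, 0.001, -1.0]]
contact_force: [0.2, -0.7, -0.3]
gripper_width: 0.0556
grip_force: 0.0
```

```bash
python3 - <<'E'
from h import *
from station import observe
s=observe(); print(np.round(s["joints"],3),np.round(s["eef_pos"],4))
w=grab("wrist","w9")
P=cloud(w).reshape(-1,3); m=(np.hypot(P[:,0]-.434,P[:,1]+.332)<.075)&(P[:,2]>.034)&(P[:,2]<.06); print("tube",m.sum(),rect(P[m]),np.percentile(P[m][:,2],97))
Rz=lambda a:np.array([[np.cos(a),np.sin(a)],[-np.sin(a),np.cos(a)]])
for n in("scene0","side0","w1"):
    f=dict(np.load(n+".npz")); P=cloud(f).reshape(-1,3); c=f["color"].reshape(-1,3).astype(int)
    q=(P[:,:2]-[.4544,.3614])@Rz(np.radians(163)).T
    for sgn in(1,-1):
        m=(abs(q[:,0])<.045)&(sgn*q[:,1]>.060)&(sgn*q[:,1]<.15)&(P[:,2]>.012)&(P[:,2]<.3)
        print(n,"side",sgn,m.sum(),"nearest",np.sort(abs(q[m,1]))[:20:10].round(3) if m.sum()>20 else "")
    if n!="w1":
        m=(P[:,0]>.72)&(P[:,0]<.95)&(abs(P[:,1]-.15)<.12)&(P[:,2]>.03)&(P[:,2]<.3); print("beyond tote",m.sum(),P[m].min(0).round(3),P[m].max(0).round(3), np.percentile(P[m],3,axis=0).round(3))
E
```

```text
[-0.295  0.146  0.994  1.754 -0.129  1.305  1.727] [ 0.4348 -0.3334  0.2211]
tube 2822 (array([ 435.1, -332.1]), array([ 27. , 114.9]), 57.1) 0.04390989581357291
scene0 side 1 0 nearest 
scene0 side -1 1 nearest 
beyond tote 3354 [0.72 0.03 0.03] [0.943 0.177 0.111] [0.786 0.034 0.049]
side0 side 1 15 nearest 
side0 side -1 0 nearest 
beyond tote 1844 [0.721 0.03  0.03 ] [0.938 0.174 0.111] [0.777 0.034 0.037]
w1 side 1 9092 nearest [0.099 0.101]
w1 side -1 0 nearest
```

View pics/w9.png

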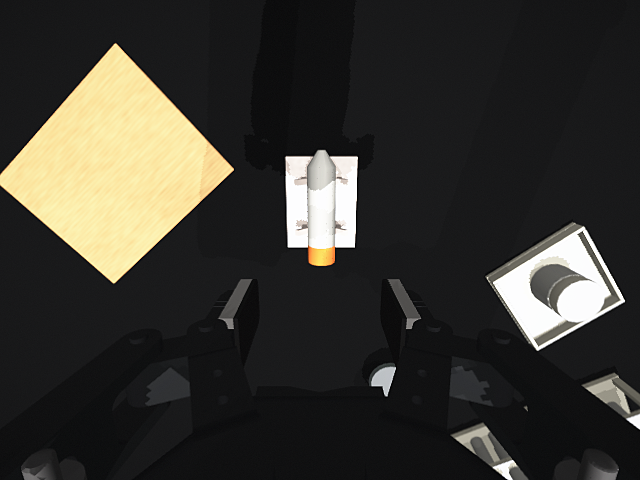

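The wrist view shows the tube lying in both Vs, centred at (320,205), with its top measured at 0.044. The jar stands in the tray at (570,290). Next: go to the loose tote.

Call:
{"name": "servo_tool", "arguments": {"commands": [[0.3,[0,0,0],[0,0,0.106]],[0.3,[0,0,0],[0,0,0.106]],[0.3,[0,0,0],[0,0,0.106]],[0.3,[0,0,0],[0,0,0.106]],[0.3,[0,0,0],[0,0,0.106]]]}}

```text
clock: 28.6
eef_pos: [0.4331, -0.3319, 0.2172]
ee_rot: [[-0.161, 0.987, -0.002], [0.987, 0.161, 0.001], [0.001, -0.002, -1.0]]
contact_force: [0.2, -0.4, 0.4]
gripper_width: 0.0298
grip_force: 0.0
```

Call:
{"name": "servo_tool", "arguments": {"commands": [[0.3,[0,0,0],[0,0,0.106]],[0.3,[1,0.5,0],[0,0,0]],[0.3,[1,0.5,0],[0,0,0]],[0.3,[1,0,0],[0,0,0]],[0.3,[1,0,0],[0,0,0]]]}}

```text
clock: 29.22
eef_pos: [0.473, -0.1708, 0.2172]
ee_rot: [[-0.001, 1.0, -0.002], [1.0, 0.001, -0.001], [-0.001, -0.002, -1.0]]
contact_force: [0.9, 0.2, 1.1]
gripper_width: 0.0299
grip_force: 0.0
```

Call:
{"name": "servo_tool", "arguments": {"commands": [[0.3,[1,0,0],[0,0,0]],[0.3,[1,0,0],[0,0,0]],[0.3,[1,0,0],[0,0,0]],[0.3,[1,0,0],[0,0,0]],[0.3,[1,0,0],[0,0,0]]]}}

```text
clock: 29.85
eef_pos: [0.4727, 0.0289, 0.2174]
ee_rot: [[-0.001, 1.0, -0.002], [1.0, 0.001, -0.0], [-0.0, -0.002, -1.0]]
contact_force: [1.2, 0.3, -0.4]
gripper_width: 0.03
grip_force: 0.0
```

Call:
{"name": "servo_tool", "arguments": {"commands": [[0.3,[1,0,0],[0,0,0]],[0.3,[1,0,0],[0,0,0]],[0.3,[1,0,0],[0,0,0]],[0.3,[1,0,0],[0,0,0]],[0.3,[1,0,0],[0,0,0]]]}}

```text
clock: 30.48
eef_pos: [0.4728, 0.2284, 0.2171]
ee_rot: [[-0.001, 1.0, -0.002], [1.0, 0.001, -0.002], [-0.001, -0.002, -1.0]]
contact_force: [1.0, 0.4, 0.5]
gripper_width: 0.0303
grip_force: 0.0
```

Call:
{"name": "servo_tool", "arguments": {"commands": [[0.3,[0,0,0],[0,0,0.115]],[0.3,[0,0,0],[0,0,0.115]],[0.3,[0,0,0],[0,0,0.115]],[0.3,[0,0,0],[0,0,0.115]],[0.3,[0,0,0],[0,0,0.115]]]}}

```text
clock: 31.1
eef_pos: [0.4728, 0.2271, 0.217]
ee_rot: [[0.789, 0.615, -0.002], [0.615, -0.789, -0.002], [-0.003, 0.0, -1.0]]
contact_force: [0.1, 0.1, -1.0]
gripper_width: 0.0298
grip_force: 0.0
```

```bash
cat > go.py <<'E'
import sys; from h import *
from station import observe
s=observe(); e=np.array(s["eef_pos"]); R=np.array(s["ee_rot"]); x,y,z,a=map(float,sys.argv[1:5])
cur=np.degrees(np.arctan2(R[1,0],R[0,0])); da=(cur-a+180)%360-180
print("clock",s["clock"],"pos",e.round(4),"a",cur.round(2),"j",np.round(s["joints"],2),"w",round(s["gripper_width"],4))
A=np.radians(a);Rg=np.c_[[np.cos(A),np.sin(A),0],[np.sin(A),-np.cos(A),0],[0,0,-1]]
d=np.array([x,y,z])-e
print("shift now-axes",(R.T@d/.04).round(2),"shift goal-axes",(Rg.T@d/.04).round(2),"turn z",round(da/90,3))
E
python3 go.py .4392 .3117 .15 -17
```

```text
clock 31.1 pos [0.4728 0.2271 0.217 ] a 37.94 j [-1.1   0.06  0.63  1.8  -0.04  1.3  -1.37] w 0.0298
shift now-axes [ 0.64 -2.18  1.67] shift goal-axes [-1.42 -1.78  1.68] turn z 0.61
```

Call:
{"name": "servo_tool", "arguments": {"commands": [[0.3,[0,0,0],[0,0,0.102]],[0.3,[0,0,0],[0,0,0.102]],[0.3,[0,0,0],[0,0,0.102]],[0.3,[0,0,0],[0,0,0.102]],[0.3,[0,0,0],[0,0,0.102]]]}}

```text
clock: 31.72
eef_pos: [0.4728, 0.2271, 0.2171]
ee_rot: [[0.99, -0.138, -0.002], [-0.138, -0.99, -0.002], [-0.002, 0.002, -1.0]]
contact_force: [-0.4, 1.3, 0.2]
gripper_width: 0.0299
grip_force: 0.0
```

Call:
{"name": "servo_tool", "arguments": {"commands": [[0.3,[0,0,0],[0,0,0.1]],[0.3,[-0.7,-0.9,0],[0,0,0]],[0.3,[-0.7,-0.9,0],[0,0,0]],[0.3,[0,0,0],[0,0,0]],[0.3,[0,0,0],[0,0,0]]]}}

```text
clock: 32.35
eef_pos: [0.4403, 0.3116, 0.2174]
ee_rot: [[0.958, -0.286, -0.001], [-0.286, -0.958, -0.002], [-0.0, 0.003, -1.0]]
contact_force: [-0.2, -1.1, -0.5]
gripper_width: 0.03
grip_force: 0.0
```

```bash
python3 go.py .4392 .3117 .048 -17; python3 - <<'E'
from h import *
w=grab("wrist","w10")
Q,c=near(w,.4544,.3614,.105,.064,.08); c=c.astype(int); g=c.max(1)-c.min(1)<25
print(g.sum(),rect(Q[g]),np.median(Q[g][:,2]))
a=np.radians(163); M=np.array([[np.cos(a),np.sin(a)],[-np.sin(a),np.cos(a)]])
q=(Q[g][:,:2]-[.4544,.3614])@M.T*1000
m=(abs(q[:,0])<40); 
for s in(1,-1):
    y=q[m&(s*q[:,1]>30)]; 
    if len(y)>20: print("side",s,"y range",np.percentile(y[:,1],[2,50,98]).round(1),"slope",np.polyfit(y[:,0],y[:,1],1).round(3))
print("x range",np.percentile(q[:,0],[1,99]).round(1))
E
```

```text
clock 32.35 pos [0.4403 0.3116 0.2174] a -16.63 j [-1.22  0.1   0.6   1.76 -0.05  1.3  -2.47] w 0.03
shift now-axes [-0.03 -0.    4.24] shift goal-axes [-0.03  0.01  4.24] turn z 0.004
7236 (array([456.8, 360.8]), array([112.4, 156.6]), 72.6) 0.07159696360412969
side 1 y range [48.1 51.9 55.9] slope [-1.0000e-02  5.2052e+01]
side -1 y range [-55.2 -50.  -47.4] slope [-7.0000e-03 -5.0506e+01]
x range [-78.2  74. ]
```

View pics/w10.png

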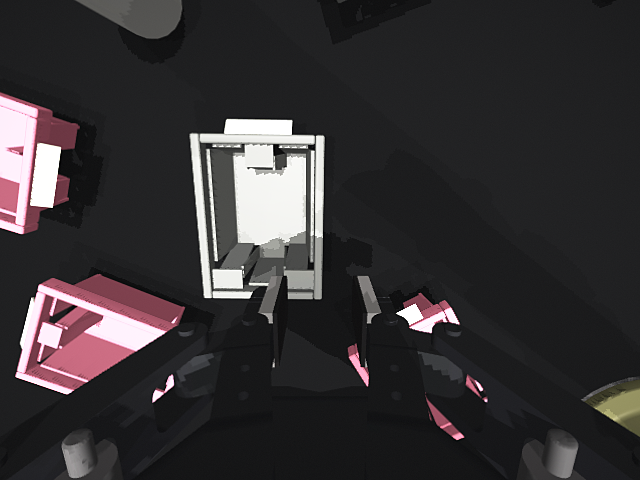

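The wrist view shows the loose tote at (258,215), card at the top (258,127). Its right rim (318,215) lines up with the fingers, and both pink totes are clear of them. Next: grip the rim.

Call:
{"name": "servo_tool", "arguments": {"commands": [[0.3,[0,0,0.9],[0,0,0.008]],[0.3,[0,0,1],[0,0,0]],[0.3,[0,0,1],[0,0,0]],[0.3,[0,0,0.9],[0,0,0]],[0.3,[0,0,0.33],[0,0,0]]], "newtons": 60}}

```text
clock: 33.02
eef_pos: [0.4399, 0.3103, 0.0513]
ee_rot: [[0.954, -0.3, -0.002], [-0.3, -0.954, -0.003], [-0.001, 0.004, -1.0]]
contact_force: [0.3, 0.1, 0.6]
gripper_width: 0.0298
grip_force: 0.0
```

Call:
{"name": "servo_tool", "arguments": {"commands": [[0.3,[0,0,0],[0,0,0]],[0.3,[0,0,0],[0,0,0]]]}}

```text
clock: 33.28
eef_pos: [0.4416, 0.3132, 0.0549]
ee_rot: [[0.954, -0.298, 0.002], [-0.298, -0.954, 0.002], [0.001, -0.002, -1.0]]
contact_force: [-0.1, -0.2, -0.8]
gripper_width: 0.0301
grip_force: 0.0
```

Call:
{"name": "servo_tool", "arguments": {"commands": [[0.3,[0,0,0.1],[0,0,0]],[0.6,[0,0,0],[0,0,0]],[0.8,[0,0,0],[0,0,0]],[1,[0,0,0],[0,0,0]],[1,[0,0,0],[0,0,0]]]}}

```text
clock: 33.9
eef_pos: [0.4408, 0.3133, 0.0507]
ee_rot: [[0.955, -0.298, 0.0], [-0.298, -0.955, 0.002], [-0.0, -0.002, -1.0]]
contact_force: [-2.1, -2.7, 7.8]
gripper_width: 0.0103
grip_force: 58.2
```

Call:
{"name": "servo_tool", "arguments": {"commands": [[1,[0,0,0],[0,0,0]],[1,[0,0,0],[0,0,0]]]}}

```text
clock: 34.15
eef_pos: [0.4407, 0.3133, 0.0507]
ee_rot: [[0.955, -0.298, 0.0], [-0.298, -0.955, 0.002], [-0.0, -0.002, -1.0]]
contact_force: [-2.9, -1.6, 7.5]
gripper_width: 0.0107
grip_force: 58.2
```

Call:
{"name": "servo_tool", "arguments": {"commands": [[1,[0,0,-0.2],[0,0,0]],[1,[0,0,-0.6],[0,0,0]],[1,[0,0,-0.6],[0,0,0]],[1,[0,0,0],[0,0,0]]]}}

```text
clock: 34.65
eef_pos: [0.4414, 0.3135, 0.1069]
ee_rot: [[0.955, -0.298, 0.002], [-0.298, -0.955, 0.003], [0.002, -0.003, -1.0]]
contact_force: [0.2, -0.6, -1.6]
gripper_width: 0.0102
grip_force: 58.3
```

Lifted (1.6 N, which is the tote's weight). Carrying it clear, turning it, and going over the held tote.

Call:
{"name": "servo_tool", "arguments": {"commands": [[1,[0,0,-0.7],[0,0,0]],[1,[0.77,0.62,-0.7],[0,0,0]],[1,[0.77,0.62,-0.7],[0,0,0]],[1,[0.77,0.62,-0.7],[0,0,0]],[1,[0.77,0.62,0],[0,0,0]]]}}

```text
clock: 35.28
eef_pos: [0.53, 0.1807, 0.2185]
ee_rot: [[0.955, -0.297, 0.002], [-0.297, -0.955, 0.002], [0.002, -0.002, -1.0]]
contact_force: [0.1, -0.3, -2.5]
gripper_width: 0.0096
grip_force: 59.9
```

Call:
{"name": "servo_tool", "arguments": {"commands": [[1,[0.77,0.62,0],[0,0,0]],[1,[0,0,0],[0,0,-0.104]],[1,[0,0,0],[0,0,-0.104]],[1,[0,0,0],[0,0,-0.104]],[1,[0,0,0],[0,0,-0.104]]]}}

```text
clock: 35.9
eef_pos: [0.5498, 0.1484, 0.2157]
ee_rot: [[0.937, 0.349, -0.002], [0.349, -0.937, -0.001], [-0.002, 0.0, -1.0]]
contact_force: [-0.3, -0.5, -1.7]
gripper_width: 0.0098
grip_force: 59.7
```

Call:
{"name": "servo_tool", "arguments": {"commands": [[1,[0,0,0],[0,0,-0.104]],[1,[0,0,0],[0,0,-0.104]],[1,[0,0,0],[0,0,-0.104]],[1,[0,0,0],[0,0,-0.104]],[1,[0,0,0],[0,0,-0.104]]]}}

```text
clock: 36.52
eef_pos: [0.5498, 0.1485, 0.2157]
ee_rot: [[0.387, 0.922, -0.002], [0.922, -0.387, -0.001], [-0.002, -0.001, -1.0]]
contact_force: [0.1, 0.6, -1.5]
gripper_width: 0.0097
grip_force: 59.7
```

Call:
{"name": "servo_tool", "arguments": {"commands": [[1,[0,0,0],[0,0,-0.104]],[1,[0,0,0],[0,0,-0.104]],[1,[0,0,0],[0,0,-0.104]],[1,[0,0,0],[0,0,0]]]}}

```text
clock: 37.02
eef_pos: [0.5499, 0.1484, 0.2159]
ee_rot: [[-0.086, 0.996, -0.002], [0.996, 0.086, -0.001], [-0.001, -0.002, -1.0]]
contact_force: [-0.9, 0.5, -1.4]
gripper_width: 0.0094
grip_force: 59.7
```

```bash
python3 go.py .713 .183 .22 95
```

```text
clock 37.025 pos [0.5499 0.1484 0.2159] a 94.91 j [-0.8   0.17  0.55  1.69 -0.09  1.31 -0.15] w 0.0094
shift now-axes [ 0.51  4.14 -0.11] shift goal-axes [ 0.51  4.14 -0.1 ] turn z -0.001
```

Call:
{"name": "servo_tool", "arguments": {"commands": [[1,[0.1,0.83,0],[0,0,0]],[1,[0.1,0.83,0],[0,0,0]],[1,[0.1,0.83,0],[0,0,0]],[1,[0.1,0.83,0],[0,0,0]],[1,[0.1,0.83,0],[0,0,0]]]}}

```text
clock: 37.65
eef_pos: [0.7149, 0.1835, 0.216]
ee_rot: [[-0.084, 0.996, -0.001], [0.996, 0.084, -0.0], [-0.0, -0.001, -1.0]]
contact_force: [-0.3, 0.0, -1.2]
gripper_width: 0.0093
grip_force: 59.8
```

Call:
{"name": "servo_tool", "arguments": {"commands": [[1,[0,0,0],[0,0,0]],[1,[0,0,0],[0,0,0]]]}}

```text
clock: 37.9
eef_pos: [0.7135, 0.1827, 0.2163]
ee_rot: [[-0.085, 0.996, -0.002], [0.996, 0.085, -0.001], [-0.001, -0.002, -1.0]]
contact_force: [-0.4, -0.6, -1.8]
gripper_width: 0.0094
grip_force: 59.7
```

```bash
cat > tl.py <<'E'
import sys; from h import *
from station import observe
tag=sys.argv[1]; s=observe(); e=np.array(s["eef_pos"]); print(e.round(4),s["gripper_width"])
zr=e[2]-.0507+.072
for n in("wrist","scene","side"):
    f=grab(n,tag+n); P=cloud(f).reshape(-1,3)
    q=P[:,:2]-[.6615,.1786]; a=np.radians(95.05); M=np.array([[np.cos(a),np.sin(a)],[-np.sin(a),np.cos(a)]]); q=q@M.T*1000
    m=(abs(P[:,2]-zr)<.009)&(abs(q[:,0])<90)&(abs(q[:,1])<75)
    # rim bands in held frame (x along held x): ends and near side
    for nm,mm in(("x+",m&(q[:,0]>60)),("x-",m&(q[:,0]<-60)),("y+",m&(q[:,1]>40)&(abs(q[:,0])<60))):
        if mm.sum()>25: 
            k=1 if nm[0]=="x" else 0
            print(n,nm,mm.sum(),"pct3,97",np.percentile(q[mm],[3,97],axis=0).round(1).tolist(),"z",(np.percentile(P[mm,2],[10,50,90])-zr).round(4))
    if m.sum()>100: print(n,"rect in held frame",rect(q[m]/1000))
E
python3 tl.py p1
```

```text
[0.7135 0.1827 0.2163] 0.009350207592139522
wrist x+ 8203 pct3,97 [[61.7, -54.2], [74.2, 51.2]] z [-0.0077 -0.0036  0.0003]
wrist y+ 4447 pct3,97 [[-35.9, 46.7], [57.8, 54.3]] z [-0.0083 -0.0073 -0.0065]
wrist rect in held frame (array([18. , -6.8]), array([118.8, 126.5]), 1.0)
scene x+ 42 pct3,97 [[60.9, -56.6], [75.3, -32.9]] z [-0.0069 -0.0025  0.0008]
scene x- 159 pct3,97 [[-76.8, -55.8], [-61.3, 50.7]] z [-0.0081 -0.0041  0.0007]
scene y+ 57 pct3,97 [[-56.7, 46.3], [20.5, 54.4]] z [-0.0088 -0.007  -0.004 ]
scene rect in held frame (array([ 1.1, -7.5]), array([125. , 156.7]), 89.4)
side x+ 130 pct3,97 [[61.4, -49.4], [71.8, 51.5]] z [-0.0078 -0.0039  0.0017]
side x- 168 pct3,97 [[-80.4, -53.1], [-64.1, 56.3]] z [-0.0078 -0.0039  0.0021]
side y+ 79 pct3,97 [[-58.0, 49.0], [51.9, 58.1]] z [-0.0082 -0.006  -0.0044]
side rect in held frame (array([-3.1, -5.9]), array([129.6, 157.9]), 89.0)
```

View pics/p1scene.png

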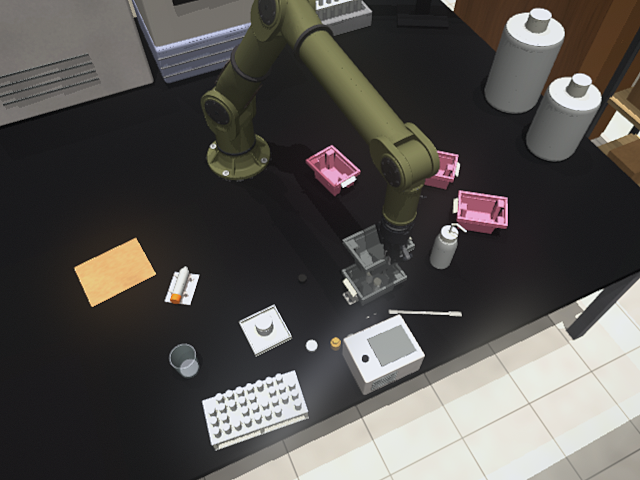

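The scene view shows the loose tote hanging over the held one (around (365,245)), sagging about 4° on its far side. The tube in the cradle (180,285) and the jar in the tray (265,325) both look right. Levelling the tote by turning about tool x.

Call:
{"name": "servo_tool", "arguments": {"commands": [[1,[0,0,0],[0.046,0,0]],[1,[0,0.06,0.8],[0,0,0]],[1,[0,0,0],[0,0,0]],[1,[0,0,0],[0,0,0]]]}}

```text
clock: 38.55
eef_pos: [0.7142, 0.1832, 0.1866]
ee_rot: [[-0.087, 0.994, -0.071], [0.996, 0.087, -0.006], [0.001, -0.071, -0.997]]
contact_force: [-0.1, 0.2, -0.8]
gripper_width: 0.0095
grip_force: 59.7
```

```bash
python3 tl.py p2; python3 - <<'E'
from h import *
for n in("wrist","scene","side"):
    f=dict(np.load("p2"+n+".npz")); P=cloud(f).reshape(-1,3)
    q=P[:,:2]-[.6615,.1786]; a=np.radians(95.05); M=np.array([[np.cos(a),np.sin(a)],[-np.sin(a),np.cos(a)]]); q=q@M.T*1000
    m=(P[:,2]>.195)&(P[:,2]<.215)&(abs(q[:,0])<85)&(abs(q[:,1])<65)&((abs(q[:,0])>66)|(q[:,1]>47))
    c=np.polyfit if 0 else np.linalg.lstsq(np.c_[q[m],np.ones(m.sum())],P[m,2]*1000,rcond=None)[0]
    print(n,m.sum(),"tilt x,y deg",np.degrees(c[:2]).round(2),"z0",c[2].round(1))
E
```

```text
[0.7142 0.1832 0.1866] 0.009515794758671923
wrist x+ 10698 pct3,97 [[61.0, -55.9], [77.9, 48.6]] z [-0.0071 -0.0002  0.0011]
wrist y+ 7185 pct3,97 [[-35.6, 44.6], [57.8, 52.1]] z [-0.0072 -0.0011  0.0004]
wrist rect in held frame (array([20.1, -8.7]), array([121. , 127.7]), 1.9)
scene x- 211 pct3,97 [[-76.6, -57.5], [-60.7, 49.2]] z [-0.0075 -0.0026  0.0013]
scene y+ 141 pct3,97 [[-56.8, 42.2], [44.6, 53.5]] z [-0.0073 -0.0022  0.0013]
scene rect in held frame (array([-4.5, -8.2]), array([150.4, 129.5]), 2.9)
side x+ 149 pct3,97 [[60.6, -51.8], [71.0, 51.8]] z [-0.0067 -0.0018  0.0029]
side x- 207 pct3,97 [[-79.8, -54.0], [-63.2, 53.9]] z [-0.0072 -0.0016  0.0021]
side y+ 125 pct3,97 [[-56.5, 47.5], [55.3, 55.8]] z [-0.0069 -0.0008  0.0016]
side rect in held frame (array([-4.3, -6.3]), array([154.1, 132.6]), 1.9)
wrist 12723 tilt x,y deg [-3.9  -0.58] z0 209.5
scene 289 tilt x,y deg [0.6  0.16] z0 205.5
side 498 tilt x,y deg [ 0.52 -0.91] z0 204.5
```

View pics/p2wrist.png

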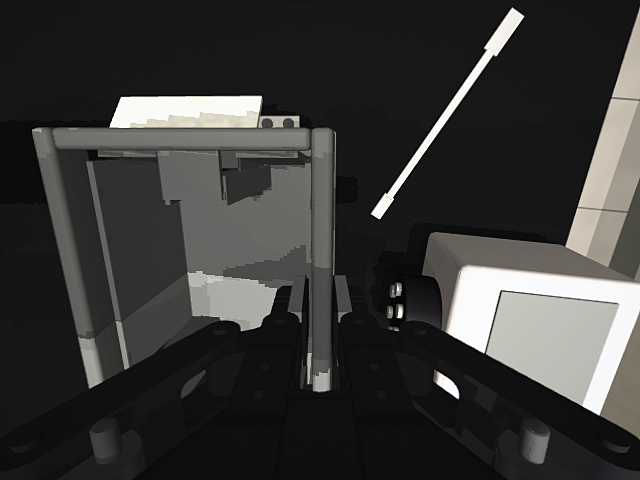

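The wrist view shows the tote level: rim corners at (40,135) and (325,135), card at the top toward the held tote's end without a card. It sits about 2.5 mm off in y; correcting that and lowering.

Call:
{"name": "servo_tool", "arguments": {"commands": [[1,[0.02,0,0.6],[0,0,0]],[1,[0,0.03,0.6],[0,0,0]],[1,[0,0.01,0.2],[0,0,0]],[1,[0,0,0],[0,0,0]],[1,[0,0,0],[0,0,0]]]}}

```text
clock: 39.33
eef_pos: [0.7126, 0.1836, 0.1309]
ee_rot: [[-0.087, 0.994, -0.07], [0.996, 0.087, -0.006], [0.0, -0.07, -0.998]]
contact_force: [-0.1, -0.1, -1.3]
gripper_width: 0.01
grip_force: 59.7
```

```bash
python3 tl.py p3; python3 - <<'E'
import cv2,numpy as np
a=cv2.imread("pics/p3side.png")[150:260,320:440]; b=cv2.imread("pics/p3scene.png")[215:325,320:440]
cv2.imwrite("pics/p3c.png",cv2.resize(np.vstack([a,b]),None,fx=2.7,fy=2.7,interpolation=cv2.INTER_CUBIC))
E
```

```text
[0.7126 0.1836 0.1309] 0.00999116398217631
wrist x+ 10860 pct3,97 [[61.0, -54.4], [78.4, 50.4]] z [-0.0071 -0.0003  0.0011]
wrist y+ 7083 pct3,97 [[-35.1, 46.2], [57.8, 53.7]] z [-0.0072 -0.0012  0.0002]
wrist rect in held frame (array([21.1, -6.1]), array([120.1, 128.9]), 3.0)
scene x+ 26 pct3,97 [[60.4, -57.8], [74.1, -44.6]] z [-0.0071 -0.0013  0.0021]
scene x- 183 pct3,97 [[-75.9, -56.2], [-61.1, 52.7]] z [-0.0071 -0.0024  0.0015]
scene y+ 128 pct3,97 [[-57.0, 45.8], [48.2, 55.3]] z [-0.0068 -0.0032  0.0001]
scene rect in held frame (array([-1.5, -7.5]), array([150.3, 128. ]), 1.0)
side x+ 138 pct3,97 [[60.6, -49.2], [73.1, 53.8]] z [-0.0076 -0.0025  0.0008]
side x- 173 pct3,97 [[-78.5, -52.0], [-66.3, 53.9]] z [-0.0072 -0.0022  0.0011]
side y+ 128 pct3,97 [[-55.9, 46.2], [56.8, 55.9]] z [-0.0078 -0.0021  0.0005]
side rect in held frame (array([-3.5, -6.8]), array([127.1, 154.3]), 89.6)
```

View pics/p3c.png

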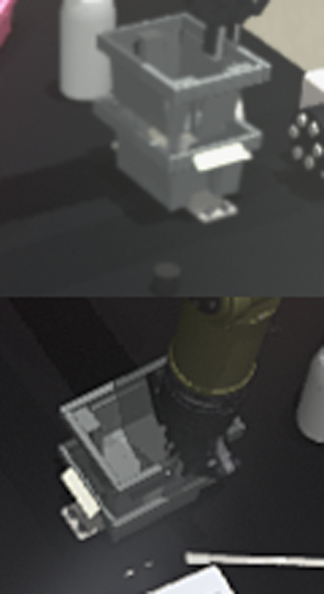

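The crops show the loose tote level just above the held one, edges parallel, with the held tote's card on the opposite end. Lowering until contact.

Call:
{"name": "servo_tool", "arguments": {"commands": [[1,[0.01,0,0.2],[0,0,0]],[1,[0,0,0],[0,0,0]],[1,[0,0,0],[0,0,0]]]}}

```text
clock: 39.85
eef_pos: [0.711, 0.184, 0.121]
ee_rot: [[-0.087, 0.994, -0.072], [0.996, 0.087, -0.006], [-0.0, -0.073, -0.997]]
contact_force: [0.0, -0.0, -0.8]
gripper_width: 0.0101
grip_force: 59.7
```

Call:
{"name": "servo_tool", "arguments": {"commands": [[1,[0,0,0.04],[0,0,0]],[1,[0,0,0],[0,0,0]]]}}

```text
clock: 40.1
eef_pos: [0.7111, 0.1839, 0.1197]
ee_rot: [[-0.087, 0.994, -0.072], [0.996, 0.087, -0.006], [0.0, -0.072, -0.997]]
contact_force: [0.9, 0.1, -1.3]
gripper_width: 0.0097
grip_force: 60.1
```

Call:
{"name": "servo_tool", "arguments": {"commands": [[1,[0,0,0.04],[0,0,0]],[1,[0,0,0],[0,0,0]]]}}

```text
clock: 40.35
eef_pos: [0.7115, 0.184, 0.1192]
ee_rot: [[-0.087, 0.994, -0.07], [0.996, 0.087, -0.006], [0.0, -0.071, -0.998]]
contact_force: [1.1, 0.8, 3.3]
gripper_width: 0.0098
grip_force: 62.1
```

Call:
{"name": "servo_tool", "arguments": {"commands": [[0.7,[0,0,0],[0,0,0]],[0.5,[0,0,0],[0,0,0]],[0.35,[0,0,0],[0,0,0]],[0.35,[0,0,0],[0,0,0]]]}}

```text
clock: 40.85
eef_pos: [0.7108, 0.1839, 0.1179]
ee_rot: [[-0.087, 0.994, -0.072], [0.996, 0.087, -0.006], [0.0, -0.072, -0.997]]
contact_force: [-0.9, 0.7, -0.7]
gripper_width: 0.0274
grip_force: 0.0
```

Call:
{"name": "servo_tool", "arguments": {"commands": [[0.35,[0,0,-0.3],[0,0,0]],[0.35,[0,0,-0.6],[0,0,0]],[0.35,[0,0,-1],[0,0,0]],[0.35,[0,0,-1],[0,0,0]],[0.35,[0,0,0],[-0.046,0,0]]]}}

```text
clock: 41.48
eef_pos: [0.7226, 0.1843, 0.239]
ee_rot: [[-0.087, 0.996, 0.01], [0.996, 0.087, 0.001], [0.0, 0.01, -1.0]]
contact_force: [-0.1, -0.7, -0.4]
gripper_width: 0.0274
grip_force: 0.0
```

Call:
{"name": "servo_tool", "arguments": {"commands": [[0.35,[0.3,-1,-0.5],[0,0,0]],[0.35,[0,-1,0],[0,0,0]],[0.35,[0,-1,0],[0,0,0]],[0.35,[0,-1,0],[0,0,0]],[0.35,[0,0,0],[0,0,0]]]}}

```text
clock: 42.1
eef_pos: [0.5569, 0.1828, 0.2552]
ee_rot: [[-0.088, 0.996, -0.0], [0.996, 0.088, 0.003], [0.003, 0.0, -1.0]]
contact_force: [0.3, 0.1, 0.2]
gripper_width: 0.0274
grip_force: 0.0
```

```bash
python3 - <<'E'
from h import *
from station import observe
s=observe(); print(s["clock"],np.round(s["eef_pos"],3))
a=np.radians(95.05); M=np.array([[np.cos(a),np.sin(a)],[-np.sin(a),np.cos(a)]])
cr=[]
for n in("scene","side"):
    f=grab(n,"f"+n); P=cloud(f).reshape(-1,3); c=f["color"].reshape(-1,3).astype(int)
    q=(P[:,:2]-[.6615,.1786])@M.T*1000
    m=(P[:,2]>.133)&(P[:,2]<.15)&(abs(q[:,0])<95)&(abs(q[:,1])<70)
    print(n,m.sum(),rect(q[m]/1000),"pct",np.percentile(q[m],[1,99],axis=0).round(1).tolist(),"z",np.percentile(P[m,2],[10,50,90]).round(4))
    e=m&((abs(q[:,0])>66)|(abs(q[:,1])>47)); k=np.linalg.lstsq(np.c_[q[e],np.ones(e.sum())],P[e,2]*1000,rcond=None)[0]; print(" tilt deg",np.degrees(k[:2]).round(2),"rim z",k[2].round(1))
    w=(c.min(1)>150)&(abs(q[:,0])>72)&(abs(q[:,0])<100)&(abs(q[:,1])<40)&(P[:,2]>.04); print(" white near ends:",[(v.sum(),(np.median(q[v],0).round(0).tolist(),np.median(P[v,2]).round(3)) if v.any() else None) for v in(w&(q[:,0]>0),w&(q[:,0]<0))])
    for nm,x,y,r,z0,z1 in(("jar",.659,-.157,.05,.045,.065),("tube",.435,-.332,.07,.038,.06),("bottle",.684,.40,.06,.17,.25),("beaker",.678,-.383,.05,.08,.1)):
        Q,_=near(f,x,y,r,z0,z1); print(" ",nm,len(Q),rect(Q),np.percentile(Q[:,2],97).round(3)) if len(Q)>5 else None
    p=(proj(f,[[.66,.18,.08]])[0]).astype(int); cr.append(cv2.resize(f["color"][p[1]-60:p[1]+60,p[0]-65:p[0]+65,::-1],None,fx=3,fy=3,interpolation=cv2.INTER_CUBIC))
cv2.imwrite("pics/final.png",np.hstack(cr))
E
```

```text
42.1 [0.557 0.183 0.255]
scene 670 (array([ 2. , -0.3]), array([155.7, 116.2]), 1.5) pct [[-74.8, -56.3], [76.7, 56.4]] z [0.134  0.1383 0.1425]
 tilt deg [-0.24 -0.  ] rim z 138.8
 white near ends: [(np.int64(39), ([81.0, 4.0], np.float64(0.131))), (np.int64(104), ([-78.0, 1.0], np.float64(0.067)))]
  jar 223 (array([ 657.3, -156.2]), array([45.1, 46.5]), 24.0) 0.056
  tube 163 (array([ 439.2, -331.3]), array([ 23.8, 106.4]), 57.6) 0.046
  bottle 45 (array([685.8, 417.7]), array([45.3,  8.8]), 30.8) 0.199
  beaker 99 (array([ 677.7, -381.6]), array([66. , 65.7]), 19.0) 0.088
side 588 (array([-3.2,  0.6]), array([155.3, 115.4]), 0.9) pct [[-78.4, -54.0], [72.1, 57.3]] z [0.1343 0.1389 0.1423]
 tilt deg [ 0.1  -0.32] rim z 139.3
 white near ends: [(np.int64(3), ([73.0, -6.0], np.float64(0.14))), (np.int64(169), ([-77.0, -1.0], np.float64(0.07)))]
  jar 261 (array([ 655.5, -158.3]), array([49.8, 45. ]), 57.2) 0.056
  tube 510 (array([ 436.2, -335.6]), array([ 24.6, 106.9]), 58.3) 0.045
  bottle 14 (array([670.3, 405.2]), array([9.6, 3.5]), 64.9) 0.191
  beaker 278 (array([ 678. , -383.6]), array([67.5, 68.3]), 73.3) 0.088
```

View pics/final.png

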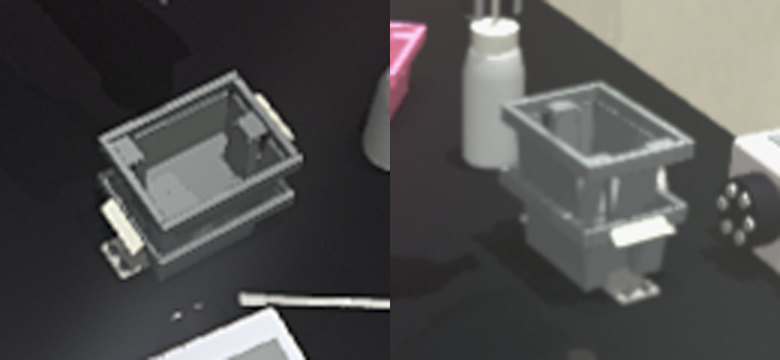

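The final crops show the tote stacked level on the held one. Its card is at the upper right (275,115), and the held tote's card is at the other end (120,225). The rim is level, at about 0.14, and within 1-2 mm of centre.

```bash
python3 -c "
from station import *
print(finish_job())"
```

```text
the job is handed in; nothing more can be done
None
```

I handed the job in at about 42 s on the clock: both vials went upright into the screwed-down tote, the jar stands in the tray, the tube lies in the cradle, and the loose tote is stacked level on top, cards at opposite ends. The wash bottle and beaker were not touched, and `finish_job()` gave no verdict.

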